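# Open the dial lock on the reagent box and hold it up

### The job

Turn the dial of the red lock clockwise until its orange pointer clicks into the notch at the green mark, then pull the lock's black side bar all the way out while the lock still sits on the hasp of the steel box. Then lift the open lock straight up off the hasp and finish while holding it in the gripper, still and dial upward, at least 12 cm above where it sat; do not put it down or let go. Leave everything else where it stands.

Things in the scene. Friction and masses are not known exactly. Their poses are not given: they have to be found in the camera images.
- box: Steel reagent box fixed on the bench, 230 x 310 mm (x, y), lid top 70 mm above the bench, aluminium hasp strap 3 mm thick on the lid (strap top at 73 mm). Origin at the centre of its underside; z up, x towards its hinges. A steel staple plate (40 mm along x, 5 mm thick, 30 mm tall, with a 13 mm eye) stands on the strap 35 mm to the -x side of the origin; the lock sits over it.
- lock: The red lock, 0.4 to 0.65 kg with dial and bar; origin at the centre of its underside. It sits loosely (1.5 mm play, so it can twist about 4 degrees) over the staple, its frame parallel to the box's at the start. With the bar in, the bar runs through the staple's eye and the lock cannot be lifted; with the bar out it lifts straight up, 30 mm to clear the staple.
- lock_center (a point): Centre of the red lock body, a block 68 x 64 x 44 mm (x, y, z); at the start 95 mm above the bench. z points up through the dial, x towards the green mark on the top face, y along the bar towards its black tab.
- dial_grip (a point): Point to grip on the dial, on the dial axis, 48 mm above lock_center. The dial: black disc 52 mm across, 8 mm thick (top 30 mm above lock_center), with an aluminium grip bar across it 46 mm long, 14 mm thick, 30 mm tall, its top 12 mm above this point. Turns with the dial: x along the grip bar to its orange pointer end, pinch along y. The lock can be lifted by it.
- dial (a joint): Dial angle (rad), growing clockwise seen from above. 0: orange pointer at the green mark, where the lock opens (within about 0.1). It starts at -1.4 to -0.75 (dropping into a notch) and turns from -1.5 to 0.52. A spring gives a click notch every 25 degrees (0.436 rad), one of them at 0; about 0.08 N m takes it over a click, and once let go it drops into the nearest notch.
- bar_grip (a point): Point to grip on the black pull tab (yellow stripe near its end) of the bar, 60 mm from the lock's centre along the lock's y and 9 mm above the level of lock_center. The tab is 12 mm thick (x), 28 mm long (y) and 36 mm tall, from 10 to 46 mm above the strap. Axes as the lock's: pinch along x, pull along +y.
- bar (a joint): How far the bar is pulled out (m): 0 in, 0.024 fully out at its stop. It slides with about 3 N of friction and stays where it is left; unless the dial is at 0 it is blocked after 2 mm.
- vial: Small amber vial with a white cap, 28 mm across, 46 mm tall, on the far corner of the box's lid. Origin at the centre of its underside. A bystander: leave it where it stands.
- amber_bottle: Amber bottle with a blue cap, 72 mm across, 125 mm tall, beside the box. Origin at the centre of its underside. A bystander: leave it where it stands.
- flask: Conical glass flask, 72 mm across its foot, 96 mm tall, beside the box. Origin at the centre of its underside. A bystander: leave it where it stands.
- jar: Glass jar with an orange cap, 60 mm across, 75 mm tall, beside the box. Origin at the centre of its underside. A bystander: leave it where it stands.
- dishes: Stack of three clear culture dishes, 90 mm across, 42 mm tall, beside the box. Origin at the centre of its underside. A bystander: leave it where it stands.
- beaker: Glass beaker, 64 mm across, 80 mm tall, beyond the box. Origin at the centre of its underside. A bystander: leave it where it stands.
Mind the look-alikes: they are no part of the job. Leave any purple look-alike of the lock alone.

How it is judged (in metres and radians):
On the way, in this order (a step that is already met when the one before it is completed fails the run):
1. the dial is turned to the green mark (within 0.12 rad), the lock on the hasp with its bar still in (value of joint dial between -0.12 and 0.12 rad and value of joint bar below 0.006 m and height (world z) of lock_center below 0.105 m), for 0.2 s.
2. the bar is pulled out (20 mm or more) while the lock still sits on the hasp (value of joint bar above 0.02 m and height (world z) of lock_center below 0.105 m), for 0.2 s.
At the end, for the whole second after the job is handed in: The lock is held in the fingers (more than 1 N), its centre more than 205 mm above the bench (11 cm above where it sat), bar still at least 18 mm out, dial upward within 0.4 rad, still (under 40 mm/s), not touching the box (height (world z) of lock_center above 0.205 m and value of joint bar above 0.018 m and contact force between the fingers and lock above 1 N and contact force between lock and box below 0.2 N and angle between lock_center's own z axis and vertical below 0.4 rad and linear speed of lock below 0.04 m/s); the arm keeps its last pose, push and grip.
It fails at once if a bystander is moved by more than 40 mm (distance of any of vial, amber_bottle, flask, jar, dishes, beaker from where it was at the start of the episode above 0.04 m).
It also fails if it takes over 58 s, if anything falls off the work surface, if the arm or the gripper's body presses on something with over 40 N, if the wrist force passes 120 N, or if a joint passes its speed limit or range.

### The arm

A 6-joint arm with a two-finger parallel gripper is mounted at the origin on the work surface. World frame = base frame: x ahead of the robot, y to its left, z up, the work surface at z = 0. Lengths are in m, angles in degrees, forces in N, time in s.
With the tool pointing down it reaches from about 0.25 to 0.725 m from the base axis. Payload 9.7 kg.
Tool frame: the origin (TCP) lies at the very end of the fingers, on their centre line; the grasp point (between the pads) lies 19 mm behind it (bot.pinch_z is the distance from the TCP to the grasp point, in m); x points along the fingers, z is the direction in which the jaws open and shut, and the axes are right-handed (so a half turn about x gives the same grasp; the last joint's range is limited). The gripper opens to 85 mm and grips with 20 to 120 N. Pads are 22 mm wide; open, the fingers measure 114 mm over their backs; the gripper's body (76 mm by 85 mm) begins 54 mm behind the grasp point. The pads swing forward as they close: fully open they stand 13 mm farther back than shut.
Start: joints at [67.265, 4.979, 10.078, 95.1, 0, 90], TCP at [0.213, 0.507, 0.192] pointing down, gripper open.
Joint ranges: [-179.16, 179.16], [-48.56, 103.87], [-65.8, 70.77], [-126.05, 130.52], [-82.76, 87.17], [-180, 180]. Speed limits (degrees/s): [127.2, 127.2, 147.25, 180, 180, 180].

### API

Orientations are given as [roll, pitch, yaw] about the fixed x, y, z axes, in that order (R = Rz(yaw) Ry(pitch) Rx(roll)).
In Python, from workcell import bot gives the robot as it stands.
- The arm moves only by the tool play_rows, never from a script. Its argument "rows" is a list of rows, each a list of 3 entries, a list of its own where there are three numbers: the shift along the tool's x, y, z in cm, then the turn about the tool's x in degrees, then the finger opening in cm, from 0 to 8.54. A call has 1 to 12 rows; each row is the pose to reach, as a shift and turn from the pose commanded when the call began, along the tool's axes at that moment; what a row does not reach only later rows make up. A row lasts 1/12 s, in which the tool goes at most 41.7 mm and 7.16 degrees, less where a joint would pass 70% of its speed; a pose out of reach is approached as far as the arm can. A call with a gripper value outside its range is refused whole. The fingers move at their own pace and stop on an object; "squeeze" is the grip in N (left out, the last holds). Time passes only in rows, so rows that repeat a pose let the fingers close. It gives the time, the measured TCP pose, the force and the opening at its end, in the units of the state.
- bot.get_obs(): the state, without advancing time (a new reading comes with each control period).
- bot.camera(name): name is "side" or "top" or "wrist"; returns (picture, depth): 480x640x3 uint8, blue, green, red; 480x640 float32, m along the optical axis (not along the pixel's ray), 0 where there is no reading.
- bot.camera_model(name): a dict with "fx", "fy", "cx", "cy" (pixels), "k1" (the pictures are not rectified: a ray, as slopes to the right and down, at radius r is drawn at 1 + k1 r^2 times it, then the intrinsics apply), "origin" and "attitude" of the camera in the world; the wrist camera has in their place "mount" (4x4, takes a point from camera to tool coordinates, whose origin is the TCP and whose axes are the tool frame's). Camera axes: x right, y down, z forward; pixel columns grow to the right and rows downward; lengths in m; the calibration is good to about 2 mm. A picture is of the moment at which its call begins: read the wrist's pose just before it. camera_model takes no time and is no camera call.
- bot.job_done(): hands the job in, once; it reports no verdict.
The state is a dict: "time": time; "q": joint angles; "qd": joint speeds; "joint_efforts": joint torques, N m; "ee_pos": TCP position; "tcp_rot": TCP orientation; "wrist_force": force on the tool from outside, world axes, zero at the start; "torque": the same for the moment, N m; "opening": finger opening in m.
Only numpy, scipy, OpenCV 4.12 (cv2) and the standard library are available. Lean on these libraries where they do the work, as an engineer would, in place of code of your own. Each camera call takes 0.05 s, during which the arm holds its last target.

## Working session

There is one attempt and no reset: what is moved stays moved. The work goes in short steps, Python scripts to look and compute and a tool call to move; the robot and the scene stay as the last step left them, time stands still between calls to the robot, and variables do not carry over. Pictures are saved under pics/ and viewed, and the job is handed in when it is done.

Besides the shell and the picture viewer there is one more tool, called after "Emit:" as name([rows], argument=value, ...), one row to a line, values as JSON. play_rows: Moves the arm, as the interface text tells. Its arguments: {"type":"object","properties":{"rows":{"type":"array"},"squeeze":{"type":"number"}},"required":["rows"]}

```bash
ls; mkdir -p pics
python3 - <<'E'
from workcell import bot
import cv2,json
for n in ("top","side","wrist"):
    im,d=bot.camera(n); cv2.imwrite(f"pics/{n}0.png",im)
    import numpy as np
    np.save(f"pics/{n}0_d.npy",d)
    print(n,bot.camera_model(n))
print(bot.get_obs(),bot.pinch_z)
E
```

```text
pics
top {'fx': 538.3834016610075, 'fy': 538.3834016610075, 'cx': 315.0699264789537, 'cy': 239.07797306527854, 'k1': 0.04385469176482526, 'origin': array([0.48504099, 0.06531325, 1.19176137]), 'attitude': array([-175.90140205,   -1.43417278,  -91.40052261])}
side {'fx': 495.0865159401917, 'fy': 495.0865159401917, 'cx': 319.05470423275506, 'cy': 237.5937067843869, 'k1': -0.049574093304431355, 'origin': array([ 0.14701232, -0.6683959 ,  0.64568862]), 'attitude': array([-122.33407772,   -1.28972964,  -30.61263217])}
wrist {'fx': 330.36443735687664, 'fy': 330.36443735687664, 'cx': 318.41570617202643, 'cy': 245.431117718195, 'k1': -0.02385813935575534, 'mount': array([[-1.52628403e-03, -3.23060010e-01,  9.46377251e-01,
        -1.80944553e-01],
       [ 6.90807278e-04, -9.46378468e-01, -3.23059311e-01,
         8.27464386e-02],
       [ 9.99998597e-01,  1.60684024e-04,  1.66761455e-03,
         1.37287542e-03],
       [ 0.00000000e+00,  0.00000000e+00,  0.00000000e+00,
         1.00000000e+00]])}
{'time': 0.15, 'q': array([6.72647858e+01, 5.00215940e+00, 1.00467338e+01, 9.50991294e+01,
       2.93319440e-04, 8.99995475e+01]), 'qd': array([ 0.14531816, -0.10905558,  0.02125198,  0.00665175,  0.00924564,
       -0.04044876]), 'joint_efforts': array([-1.46518953e-03, -5.20762324e+01,  4.65045261e+01,  1.38838717e-02,
       -7.65423079e-05, -6.25525036e-05]), 'ee_pos': array([0.2124813 , 0.50708158, 0.19157886]), 'tcp_rot': array([ 179.69149509,   89.94544421, -113.0432667 ]), 'wrist_force': array([ 0.55057083, -0.14523982, -0.33424216]), 'torque': array([ 0.03288512,  0.0052211 , -0.02615638]), 'opening': 0.08533379205681237} 0.0187
```

View pics/top0.png

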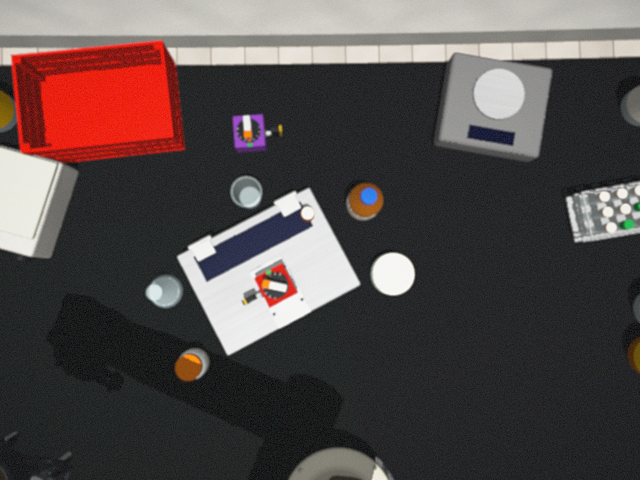

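View pics/side0.png

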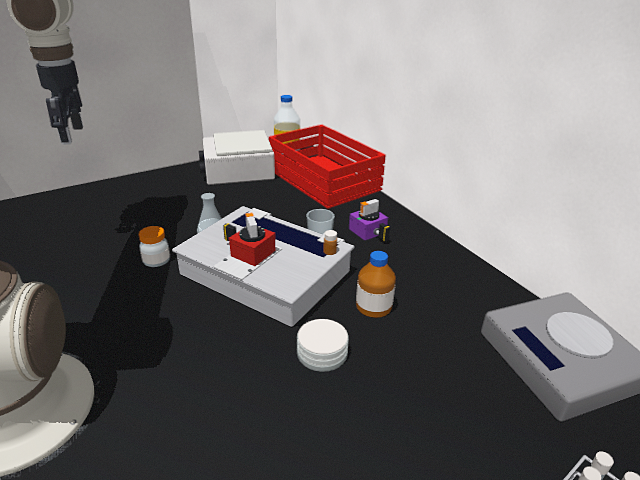

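View pics/wrist0.png

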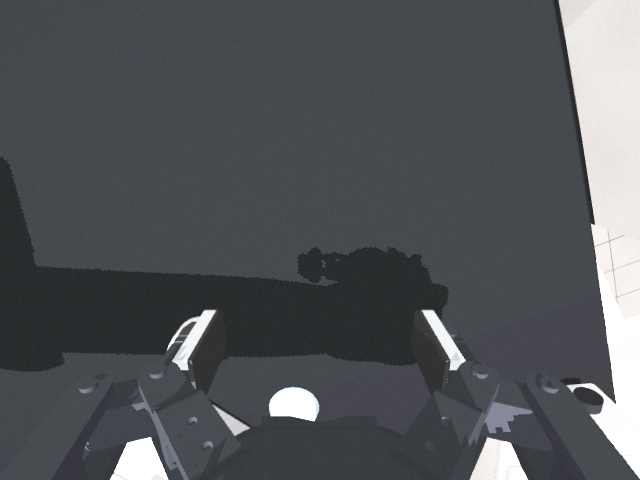

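Two things could be taken for the lock: the red one on the box (top view at about (275,285), side view at (252,243)) and a purple one (top view at (249,131), side view at (369,222)). I choose the red one and check it in a close crop.

```bash
cat > h.py <<'E'
import numpy as np, cv2
from scipy.spatial.transform import Rotation as R
from workcell import bot
def pose(name,obs=None):
    m=bot.camera_model(name)
    if 'mount' in m:
        o=obs or bot.get_obs(); T=np.eye(4); T[:3,:3]=R.from_euler('xyz',o['tcp_rot'],degrees=True).as_matrix(); T[:3,3]=o['ee_pos']
        T=T@m['mount']; return m,T[:3,:3],T[:3,3]
    return m,R.from_euler('xyz',m['attitude'],degrees=True).as_matrix(),np.array(m['origin'])
def ray(P,u,v):
    m,A,o=P
    x=(u-m['cx'])/m['fx']; y=(v-m['cy'])/m['fy']; a,b=x,y
    for _ in range(20):
        f=1+m['k1']*(a*a+b*b); a,b=x/f,y/f
    return A@np.array([a,b,1.]),o
def atz(P,u,v,z):
    d,o=ray(P,u,v); return o+d*(z-o[2])/d[2]
def atd(P,u,v,dep):
    d,o=ray(P,u,v); return o+d*dep
def proj(P,p):
    m,A,o=P; c=A.T@(np.array(p)-o); a,b=c[0]/c[2],c[1]/c[2]; f=1+m['k1']*(a*a+b*b)
    return np.array([m['cx']+m['fx']*a*f,m['cy']+m['fy']*b*f])
def crop(im,u0,v0,u1,v1,s,name,grid=10):
    c=cv2.resize(im[v0:v1,u0:u1],None,fx=s,fy=s,interpolation=cv2.INTER_CUBIC)
    for u in range((u0//grid+1)*grid,u1,grid):
        cv2.line(c,((u-u0)*s,0),((u-u0)*s,6),(0,255,0),1); cv2.putText(c,str(u),((u-u0)*s-10,16),0,.35,(0,255,0),1)
    for v in range((v0//grid+1)*grid,v1,grid):
        cv2.line(c,(0,(v-v0)*s),(6,(v-v0)*s),(0,255,0),1); cv2.putText(c,str(v),(8,(v-v0)*s+4),0,.35,(0,255,0),1)
    cv2.imwrite('pics/'+name,c)
E
python3 - <<'E'
from h import *
im=cv2.imread('pics/top0.png'); crop(im,225,245,325,335,6,'topc.png')
im=cv2.imread('pics/side0.png'); crop(im,200,195,300,275,7,'sidec.png')
im=cv2.imread('pics/top0.png'); crop(im,165,175,375,360,3,'topb.png',20)
E
```

```text
(no output)
```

View pics/topc.png

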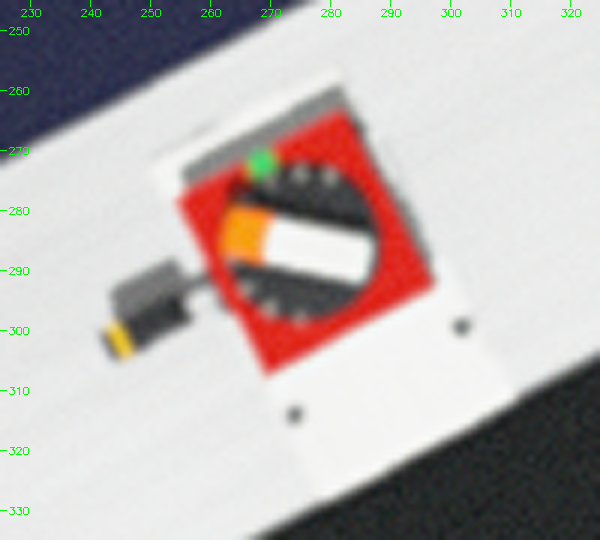

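View pics/sidec.png

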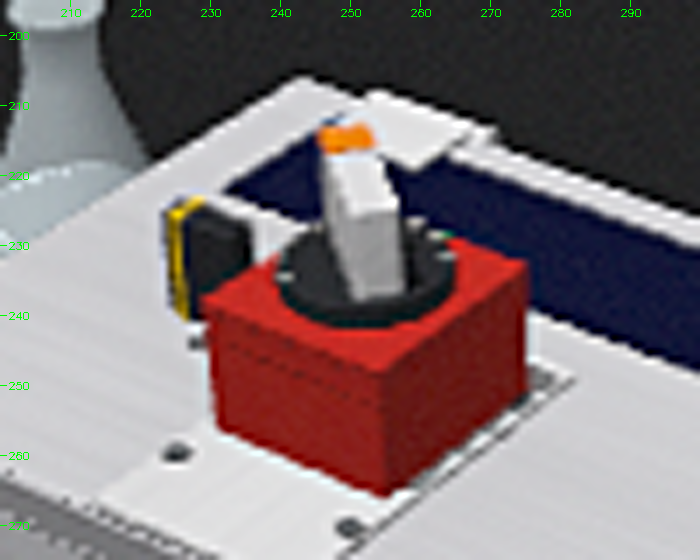

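View pics/topb.png

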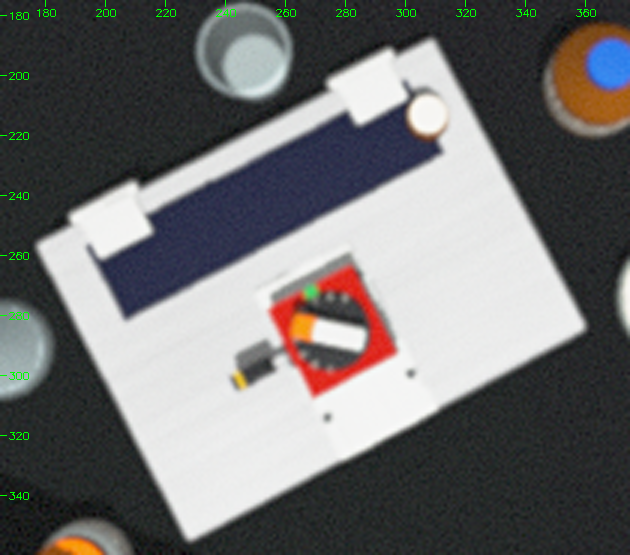

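Crops confirm the red lock: green mark at top-view (268.5,272), orange pointer end at (264,284), and black tab with the yellow stripe at (247,300). Next I work out its pose.

Run:
```python
from h import *
P=pose('top'); S=pose('side')
c=[(254.5,278.5),(283,263),(297.5,292),(269.5,307.5)]
w=[atz(P,*p,0.117) for p in c]; print(np.round(w,4)); C=np.mean(w,0); print('center',C)
for i in range(4): e=w[(i+1)%4]-w[i]; print(np.linalg.norm(e),np.degrees(np.arctan2(e[1],e[0])))
g=atz(P,268.5,272,.117); print('green',g,np.degrees(np.arctan2(*(g-C)[1::-1])))
# box top corners
b=[(178,257),(309.5,188),(360,284.5),(228.5,355)]
wb=[atz(P,*p,0.07) for p in b]; print(np.round(wb,4),np.mean(wb,0))
for i in range(4): e=wb[(i+1)%4]-wb[i]; print(np.linalg.norm(e),np.degrees(np.arctan2(e[1],e[0])))
# dial bar top
d=[(264,279.5),(262,288),(285.5,292.5),(287.5,284)]
wd=[atz(P,*p,0.155) for p in d]; print('dial',np.mean(wd,0))
e=(wd[0]+wd[1]-wd[2]-wd[3])/2; print(np.linalg.norm(e),np.degrees(np.arctan2(e[1],e[0])))
# side: lock top corners
cs=[(253.5,248),(275,233),(229.5,237.5)]
print('side',[np.round(atz(S,*p,0.117),4) for p in cs])
for n,p in dict(vial=(307,213),bottle=(369,197),flask=(155,292),jar=(188,367),dishes=(393,274),beaker=(246,192)).items():
    print(n,atz(P,*p,.07))
```

```text
[[0.4857 0.1587 0.117 ]
 [0.5151 0.1016 0.117 ]
 [0.4569 0.074  0.117 ]
 [0.4278 0.13   0.117 ]]
center [0.47136913 0.11605376 0.117     ]
0.06417297387284256 -62.766882609966764
0.0644171263285709 -154.62998565086016
0.06308269660611998 117.43606915460323
0.06461431736209496 26.343129706144147
green [0.49789762 0.13072131 0.117     ] 28.93812637691454
[[ 0.534   0.3193  0.07  ]
 [ 0.6726  0.0444  0.07  ]
 [ 0.4679 -0.0559  0.07  ]
 [ 0.3313  0.218   0.07  ]] [0.50148674 0.13144242 0.07      ]
0.30791336526966384 -63.250999283105656
0.2279303590954403 -153.91334356783176
0.3060288205944509 116.5080041750863
0.22662915302152745 26.559998011817324
dial [0.47041384 0.11693802 0.155     ]
0.04576970714419497 77.74256331835359
side [array([0.4527, 0.0727, 0.117 ]), array([0.5133, 0.1021, 0.117 ]), array([0.4265, 0.13  , 0.117 ])]
vial [0.61989867 0.05084653 0.07      ]
bottle [ 0.65094655 -0.08043723  0.07      ]
flask [0.46338248 0.36626547 0.07      ]
jar [0.30993408 0.29999379 0.07      ]
dishes [ 0.48807268 -0.12545006  0.07      ]
beaker [0.66680549 0.17747916 0.07      ]
```

```bash
cat >> h.py <<'E'
def toolR(o): return R.from_euler('xyz',o['tcp_rot'],degrees=True).as_matrix()
def tell(target,yaw):
    o=bot.get_obs(); T=toolR(o); d=T.T@(np.array(target)-o['ee_pos'])*100
    y=np.degrees(np.arctan2(T[1,2],T[0,2])); t=(y-yaw+180)%360-180
    print('t',round(o['time'],2),'tcp',np.round(o['ee_pos'],4),'jaw yaw',round(y,2),'q',np.round(o['q'],1),'down',np.round(T[:,0],4),'open',round(o['opening'],4),'F',np.round(o['wrist_force'],1),'M',np.round(o['torque'],2))
    print('shift cm',np.round(d,2),'turn',round(t,1),'or',round(t-180*np.sign(t),1))
E
python3 - <<'E'
from h import *
tell([.4705,.1165,.21],-13.5)
E
```

```text
t 0.15 tcp [0.2125 0.5071 0.1916] jaw yaw 67.27 q [67.3  5.  10.  95.1  0.  90. ] down [-4.e-04 -9.e-04 -1.e+00] open 0.0853 F [ 0.6 -0.1 -0.3] M [ 0.03  0.01 -0.03]
shift cm [ -1.82 -38.89 -26.05] turn 80.8 or -99.2
```

Emit:
play_rows([
  [[-1.5,-4,-2.7],7,8],
  [[-1.8,-8,-5.4],14,7],
  [[-1.8,-12,-8],21,6],
  [[-1.8,-16,-10.7],28,5],
  [[-1.8,-20,-13.4],35,4.5],
  [[-1.8,-24,-16],42,4.5],
  [[-1.8,-28,-18.8],49,4.5],
  [[-1.8,-32,-21.4],56,4.5],
  [[-1.8,-35,-23.4],63,4.5],
  [[-1.8,-37,-24.8],70,4.5],
  [[-1.8,-38.5,-25.8],77,4.5],
  [[-1.8,-38.9,-26.1],80.8,4.5],
])

```text
time: 1.15
ee_pos: [0.4724, 0.1121, 0.2095]
tcp_rot: [-78.7, 89.9, -92.8]
wrist_force: [0.3, 1.0, -0.3]
opening: 0.0451
```

Run:
```python
from h import *
tell([.4705,.1165,.21],-13.5)
```

```text
t 1.15 tcp [0.4724 0.1121 0.2095] jaw yaw -14.12 q [ 1.340e+01 -3.400e+00  3.500e+00  9.700e+01 -1.000e-01  1.175e+02] down [-1.0e-04 -1.1e-03 -1.0e+00] open 0.0451 F [ 0.3  1.  -0.3] M [-0.02 -0.02 -0.03]
shift cm [-0.05  0.38 -0.29] turn -0.6 or 179.4
```

Emit:
play_rows([
  [[0,0,0],0,4.5],
  [[0,0,0],0,4.5],
])

```text
time: 1.32
ee_pos: [0.4705, 0.1156, 0.2097]
tcp_rot: [-165.5, 89.9, -179.1]
wrist_force: [-0.8, 0.1, -0.2]
opening: 0.045
```

Run:
```python
from h import *
tell([.4705,.1165,.21],-13.5)
for n in ("top","side","wrist"):
    o=bot.get_obs(); im,d=bot.camera(n); cv2.imwrite(f"pics/{n}1.png",im)
```

```text
t 1.32 tcp [0.4705 0.1156 0.2097] jaw yaw -13.57 q [ 13.8  -3.5   3.5  97.    0.  117.4] down [-9.e-04 -0.e+00 -1.e+00] open 0.045 F [-0.8  0.1 -0.2] M [ 0.06 -0.04  0.03]
shift cm [-0.03  0.09 -0.02] turn -0.1 or 179.9
```

View pics/wrist1.png

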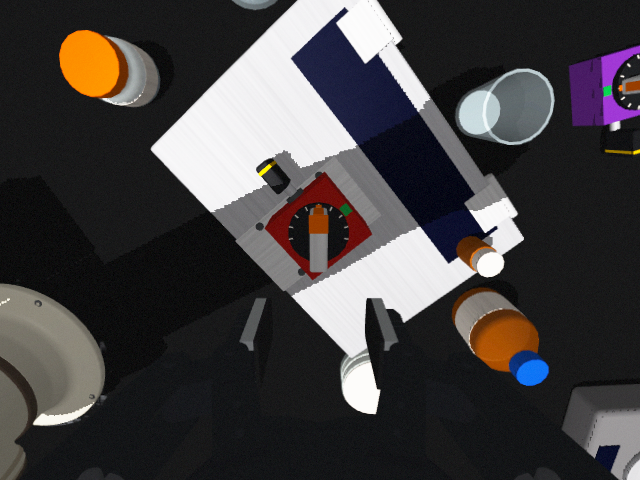

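View pics/side1.png

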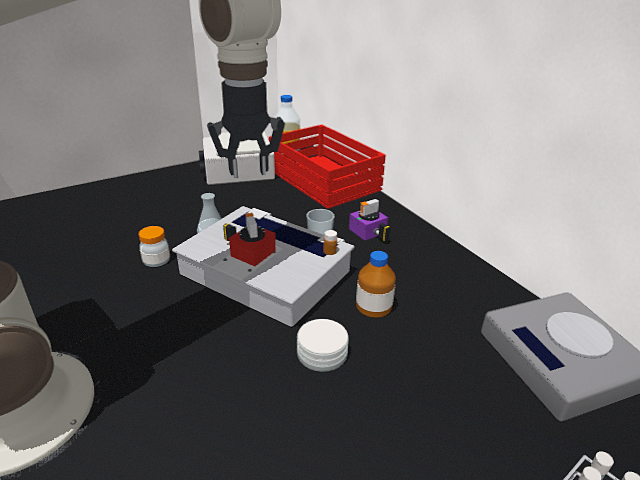

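In the wrist view the grip bar stands vertically between the fingers, from the orange end at (319,205) to the near end at (318,271). The red lock and the green mark at (345,210) are also visible. I measure from a crop.

Run:
```python
from h import *
im=cv2.imread('pics/wrist1.png'); im=cv2.convertScaleAbs(im,alpha=1.8); crop(im,245,145,385,290,5,'w1c.png')
P=pose('wrist')
L=np.array([.4705,.116,.155])
print(proj(P,[.4705,.116,.155]), proj(P,[.4705,.116,.125]))
```

```text
[318.41827409 252.0469398 ] [318.3713365  240.00308851]
```

View pics/w1c.png

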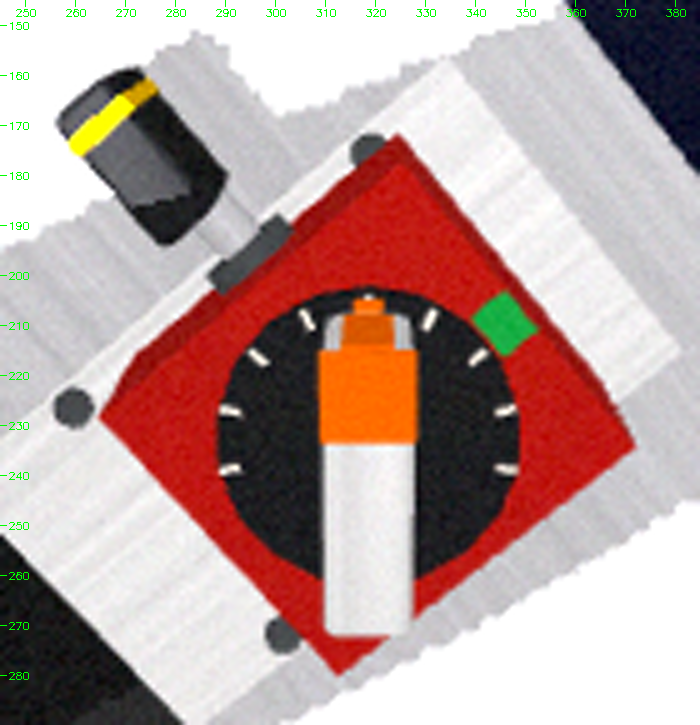

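Run:
```python
from h import *
P=pose('wrist')
d=[(309.3,215),(328,215),(326.5,272),(309.5,272)]
wd=[atz(P,*p,0.155) for p in d]; print('dialtop',np.mean(wd,0))
e=(wd[0]+wd[1]-wd[2]-wd[3])/2; print(np.linalg.norm(e),np.degrees(np.arctan2(e[1],e[0])))
c=[(324.5,172),(372.5,234),(312.5,280),(264.5,228)]
w=[atz(P,*p,0.117) for p in c]; C=np.mean(w,0); print('center',C)
for i in range(4): e=w[(i+1)%4]-w[i]; print(np.linalg.norm(e),np.degrees(np.arctan2(e[1],e[0])))
t=[(258,170),(273,158.5),(290,180),(278,193.5)]
t=[atz(P,*p,.119) for p in t[:2]]
print('tab outer end', t, np.mean(t,0))
C=np.array([.4705,.116]);a=np.radians(116.5);print('expect outer end',C+.074*np.array([np.cos(a),np.sin(a)]))
```

```text
dialtop [0.4718512  0.12203163 0.155     ]
0.04526017136918742 76.03244052150012
center [0.47206488 0.12235035 0.117     ]
0.06738233608719268 -64.89714459984417
0.06801767498680726 -153.50620856129996
0.06391324240612015 116.60510748314843
0.06986269364062156 29.323830196951782
tab outer end [array([0.43629793, 0.18322462, 0.119     ]), array([0.45055885, 0.18910539, 0.119     ])] [0.44342839 0.186165   0.119     ]
expect outer end [0.43748136 0.18222514]
```

Run:
```python
from h import *
tell([.4705,.1165,.21],-13.5)
o=bot.get_obs(); im,d=bot.camera("wrist"); cv2.imwrite(f"pics/wrist2.png",im); print(np.abs(im.astype(int)-cv2.imread('pics/wrist1.png')).mean())
P=pose('wrist',o)
for uv in [(318,230),(318,260),(280,230),(270,140)]: 
    print(uv,d[uv[1],uv[0]],atd(P,*uv,d[uv[1],uv[0]]))
im=cv2.convertScaleAbs(im,alpha=1.8); crop(im,245,145,385,290,5,'w2c.png')
im,d=bot.camera("top"); cv2.imwrite(f"pics/top2.png",im)
P=pose('top')
d0=np.load('pics/top0_d.npy')
for uv in [(275,286),(262,300),(290,270),(250,270),(285,320),(400,400)]: print(uv,atd(P,*uv,d0[uv[1],uv[0]]))
P=pose('side')
d0=np.load('pics/side0_d.npy')
for uv in [(253,228),(240,238),(260,240),(200,247),(100,330)]: print(uv,atd(P,*uv,d0[uv[1],uv[0]]))
```

```text
t 1.47 tcp [0.47   0.1171 0.2101] jaw yaw -13.38 q [ 14.   -3.6   3.5  97.    0.  117.4] down [-2.e-04  2.e-04 -1.e+00] open 0.0449 F [0.1 0.1 0.2] M [-0.03 -0.03  0.04]
shift cm [ 0.01 -0.05  0.07] turn 0.1 or -179.9
2.9470952690972223
(318, 230) 0.24669501 [0.47412584 0.13263418 0.15367713]
(318, 260) 0.25280246 [0.46870861 0.10983489 0.15515739]
(280, 230) 0.28654408 [0.43950498 0.12953737 0.1152883 ]
(270, 140) 0.30755186 [0.44505113 0.20410542 0.06811687]
(275, 286) [0.47036025 0.11659609 0.15248104]
(262, 300) [0.44093634 0.1482771  0.06606303]
(290, 270) [0.50151489 0.08894963 0.06987081]
(250, 270) [0.50348563 0.17141939 0.07346746]
(285, 320) [0.39912069 0.10127675 0.07299551]
(400, 400) [ 0.21526588 -0.14251128 -0.00029756]
(253, 228) [0.46431036 0.09741936 0.14547112]
(240, 238) [0.44485049 0.12037172 0.11561138]
(260, 240) [0.47523701 0.09155612 0.11777876]
(200, 247) [0.3840593  0.19867116 0.06799943]
(100, 330) [ 0.15351447  0.12145195 -0.00102566]
```

View pics/w2c.png

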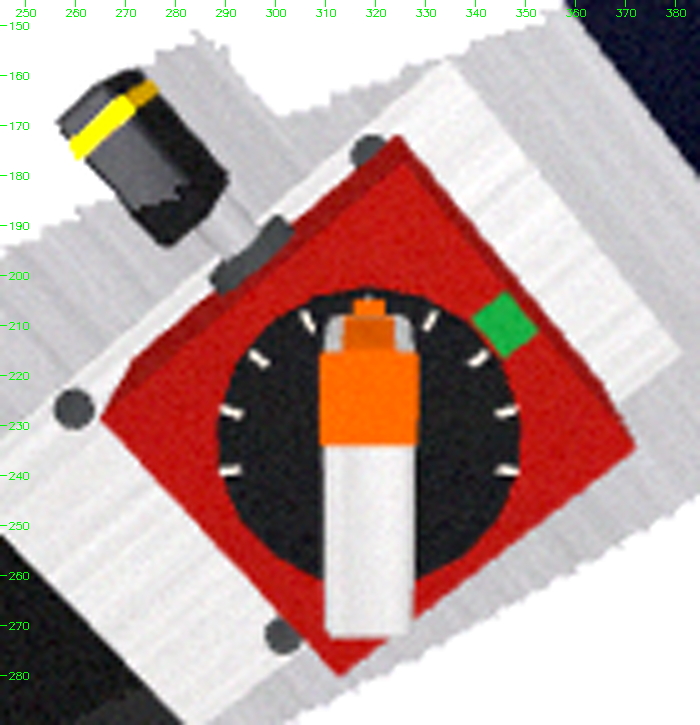

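Run:
```python
from h import *
o=bot.get_obs(); T=toolR(o)
for n in ('wrist','side','top'):
    P=pose(n,o)
    for x in (0,-.003,-.006):
      for s in (1,-1):
        for y in (-.011,.011):
          print(n,x,s,y,np.round(proj(P,o['ee_pos']+T@[x,y,s*.0225]),1))
im=cv2.imread('pics/wrist2.png'); im=cv2.convertScaleAbs(im,alpha=2.5); crop(im,230,280,400,390,4,'w3c.png')
im=cv2.imread('pics/side1.png'); im=cv2.convertScaleAbs(im,alpha=1.5); crop(im,205,110,295,190,8,'s1c.png')
im=cv2.imread('pics/top2.png'); crop(im,200,220,340,340,5,'t2c.png')
```

```text
wrist 0 1 -0.011 [354.  298.1]
wrist 0 1 0.011 [355.3 264.7]
wrist 0 -1 -0.011 [280.5 298.1]
wrist 0 -1 0.011 [279.1 264.7]
wrist -0.003 1 -0.011 [354.5 300.4]
wrist -0.003 1 0.011 [355.9 266.6]
wrist -0.003 -1 -0.011 [279.9 300.4]
wrist -0.003 -1 0.011 [278.5 266.6]
wrist -0.006 1 -0.011 [355.1 302.8]
wrist -0.006 1 0.011 [356.5 268.6]
wrist -0.006 -1 -0.011 [279.4 302.8]
wrist -0.006 -1 0.011 [277.9 268.6]
side 0 1 -0.011 [262.6 194.6]
side 0 1 0.011 [260.3 189.6]
side 0 -1 -0.011 [239.  197.5]
side 0 -1 0.011 [237.1 192.3]
side -0.003 1 -0.011 [262.6 193.2]
side -0.003 1 0.011 [260.2 188.2]
side -0.003 -1 -0.011 [238.9 196.1]
side -0.003 -1 0.011 [237.  190.9]
side -0.006 1 -0.011 [262.5 191.8]
side -0.006 1 0.011 [260.2 186.8]
side -0.006 -1 -0.011 [238.8 194.6]
side -0.006 -1 0.011 [236.9 189.5]
top 0 1 -0.011 [281.7 275.8]
top 0 1 0.011 [269.8 273.3]
top 0 -1 -0.011 [276.4 300.2]
top 0 -1 0.011 [264.5 297.7]
top -0.003 1 -0.011 [281.6 275.8]
top -0.003 1 0.011 [269.7 273.2]
top -0.003 -1 -0.011 [276.3 300.2]
top -0.003 -1 0.011 [264.4 297.7]
top -0.006 1 -0.011 [281.6 275.8]
top -0.006 1 0.011 [269.6 273.2]
top -0.006 -1 -0.011 [276.2 300.3]
top -0.006 -1 0.011 [264.2 297.8]
```

View pics/w3c.png

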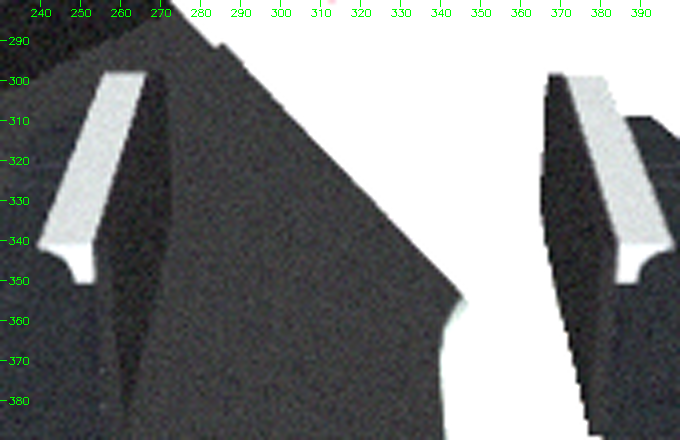

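View pics/s1c.png

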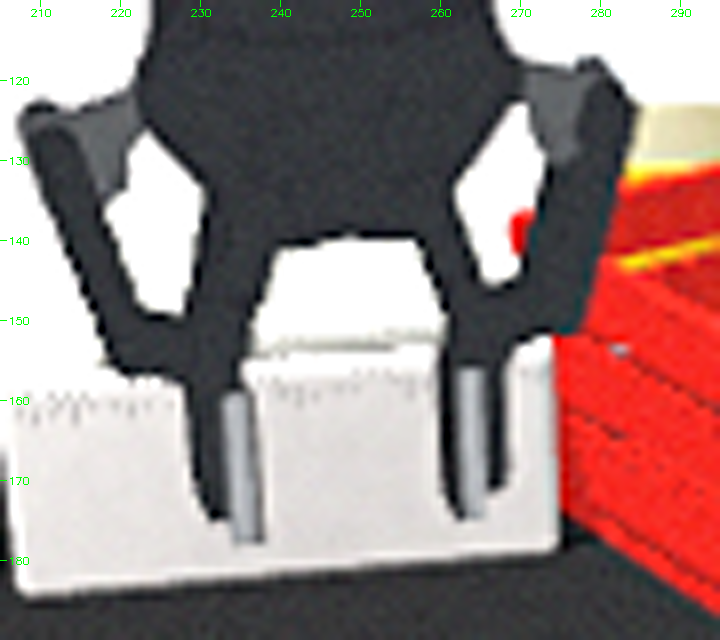

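View pics/t2c.png

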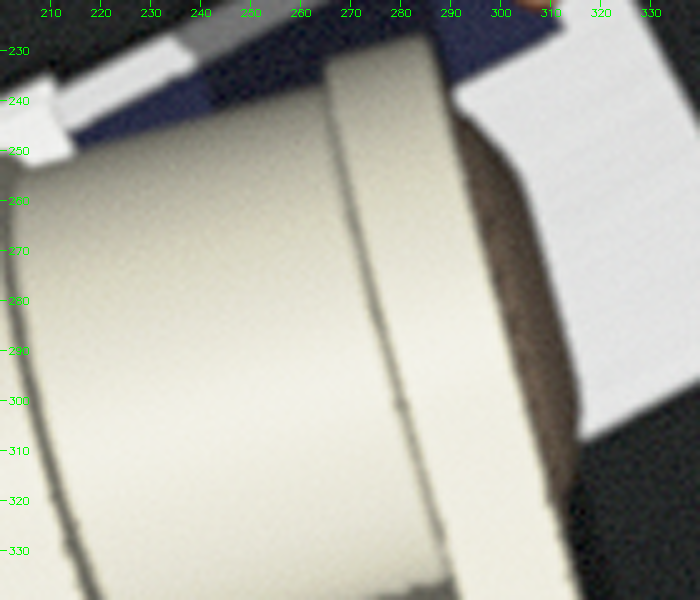

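Run:
```python
from h import *
o=bot.get_obs(); T=toolR(o)
im,d=bot.camera('wrist'); P=pose('wrist',o)
for uv in [(261,300),(258,308),(246,338),(269,320),(269,330),(380,310),(388,335),(367,320),(260,360)]:
    z=d[uv[1],uv[0]]; 
    print(uv,z, np.round(T.T@(atd(P,*uv,z)-o['ee_pos'])*1000,1) if z>0 else '')
im,d=bot.camera('side'); P=pose('side',o)
for uv in [(236,176),(235,170),(264,172),(236,165),(232,172),(263,160),(245,125)]:
    z=d[uv[1],uv[0]]; p=atd(P,*uv,z)
    print(uv,z,p, np.round(T.T@(p-o['ee_pos'])*1000,1))
print(tell([.47,.116,.21],-13.5))
```

```text
(261, 300) 0.15167208 [-45.3  11.8 -25.8]
(258, 308) 0.14395733 [-53.3  12.2 -25.7]
(246, 338) 0.12268279 [-75.7  12.2 -26.4]
(269, 320) 0.14989863 [-49.8   4.1 -21.8]
(269, 330) 0.15009083 [-51.1  -0.4 -21.9]
(380, 310) 0.14164677 [-55.7  12.6  27.1]
(388, 335) 0.124299124 [-74.1  12.4  26.8]
(367, 320) 0.1530307 [-47.1   2.4  23.2]
(260, 360) 0.12806648 [-73.9   0.9 -22.1]
(236, 176) 0.9026768 [0.44299587 0.11264055 0.25466522] [-44.4 -10.7 -25.2]
(235, 170) 0.89666575 [0.44223183 0.11350811 0.26644704] [-56.2 -10.  -26.2]
(264, 172) 0.9145518 [0.4934242  0.09993132 0.25687452] [-46.6 -11.4  26.8]
(236, 165) 0.890546 [0.44406575 0.11150585 0.27670302] [-66.5 -11.5 -23.9]
(232, 172) 0.8964961 [0.4365562  0.1144331  0.26333463] [-53.1 -10.4 -31.9]
(263, 160) 0.902956 [0.49305216 0.10146544 0.28032239] [-70.1 -10.   26.1]
(245, 125) 0.8582351 [0.46446527 0.10811136 0.34936165] [-139.1  -10.1   -3.3]
t 1.67 tcp [0.4701 0.117  0.2102] jaw yaw -13.42 q [ 14.   -3.6   3.5  97.    0.  117.4] down [ 2.e-04  1.e-04 -1.e+00] open 0.0449 F [ 0.2  0.5 -0.5] M [-0.03 -0.01  0.03]
shift cm [ 0.02 -0.1   0.01] turn 0.1 or -179.9
None
```

Both cameras put the fingertips about 43 mm behind the reported TCP at this opening, so I need to resolve that. I overlay a lock model in each view and close the fingers further to see how the tips move.

Emit:
play_rows([
  [[0,0,0],0,3],
  [[0,0,0],0,3],
  [[0,0,0],0,3],
  [[0,0,0],0,3],
])

```text
time: 2.0
ee_pos: [0.4704, 0.1163, 0.2101]
tcp_rot: [-134.7, 90.0, -148.3]
wrist_force: [-0.3, -0.4, 0.6]
opening: 0.03
```

```bash
cat >> h.py <<'E'
def model(C,yaw,dial):
    a=np.radians(yaw); ex=np.array([np.cos(a),np.sin(a),0]); ey=np.array([-ex[1],ex[0],0]); c=np.array([C[0],C[1],0])
    L=[]
    def box(x0,x1,y0,y1,z0,z1,ex=ex,ey=ey):
        for z in (z0,z1):
            q=[c+x*ex+y*ey+[0,0,z] for x,y in((x0,y0),(x1,y0),(x1,y1),(x0,y1))]
            L.extend((q[i],q[(i+1)%4]) for i in range(4))
        for x,y in((x0,y0),(x1,y0),(x1,y1),(x0,y1)): L.append((c+x*ex+y*ey+[0,0,z0],c+x*ex+y*ey+[0,0,z1]))
    box(-.034,.034,-.032,.032,.073,.117); box(-.006,.006,.046,.074,.083,.119)
    b=np.radians(yaw-np.degrees(dial)); fx=np.array([np.cos(b),np.sin(b),0]); fy=np.array([-fx[1],fx[0],0])
    box(-.023,.023,-.007,.007,.125,.155,fx,fy)
    return L
def overlay(im,P,L,u0,v0,u1,v1,s,name):
    c=cv2.resize(im[v0:v1,u0:u1],None,fx=s,fy=s,interpolation=cv2.INTER_CUBIC)
    for p,q in L:
        a=((proj(P,p)+.5-[u0,v0])*s).astype(int); b=((proj(P,q)+.5-[u0,v0])*s).astype(int)
        cv2.line(c,tuple(map(int,a)),tuple(map(int,b)),(255,255,0),1)
    cv2.imwrite('pics/'+name,c)
E
python3 - <<'E'
from h import *
o=bot.get_obs(); T=toolR(o); tell([.4705,.116,.21],-13.5)
im,d=bot.camera('wrist'); P=pose('wrist',o); L=model((.4705,.116),26.5,-.873)
cv2.imwrite('pics/wrist4.png',im)
overlay(cv2.convertScaleAbs(im,alpha=1.6),P,L,230,140,390,340,3,'o_w.png')
v=d[300:340,:]
crop(cv2.convertScaleAbs(im,alpha=2.5),230,280,400,390,4,'w4c.png')
overlay(cv2.imread('pics/side0.png'),pose('side'),L,205,200,295,275,7,'o_s.png')
overlay(cv2.imread('pics/top0.png'),pose('top'),L,230,250,310,320,7,'o_t.png')
a=[cv2.imread('pics/o_s.png'),cv2.imread('pics/o_t.png')]
E
```

```text
t 2.0 tcp [0.4704 0.1163 0.2101] jaw yaw -13.52 q [ 13.9  -3.5   3.5  97.   -0.  117.4] down [-0. -0. -1.] open 0.03 F [-0.3 -0.4  0.6] M [ 0.   -0.01  0.03]
shift cm [ 0.01 -0.02  0.02] turn -0.0 or 180.0
```

View pics/o_w.png

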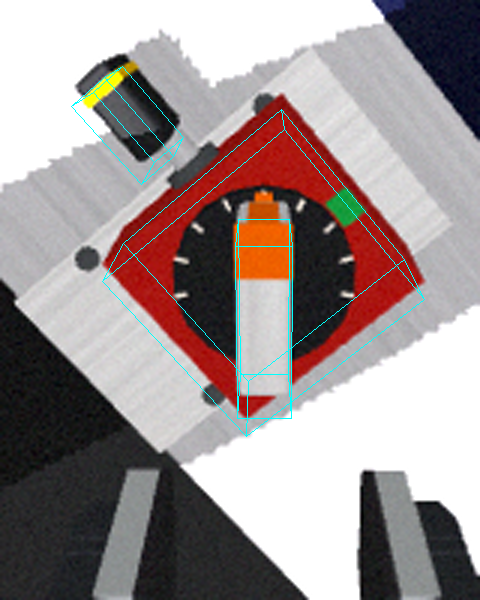

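View pics/o_s.png

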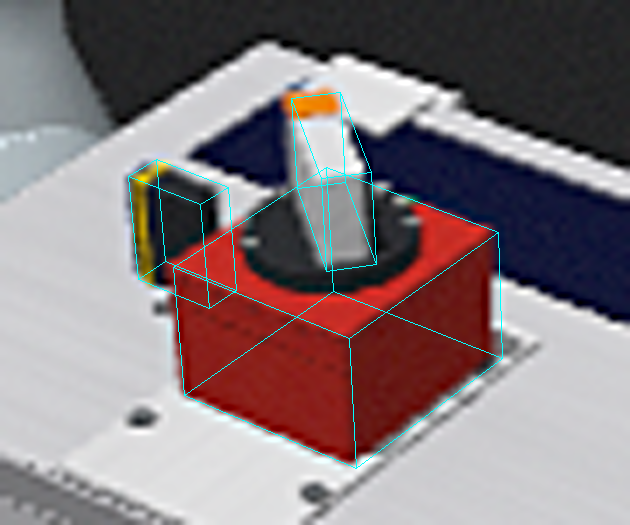

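View pics/o_t.png

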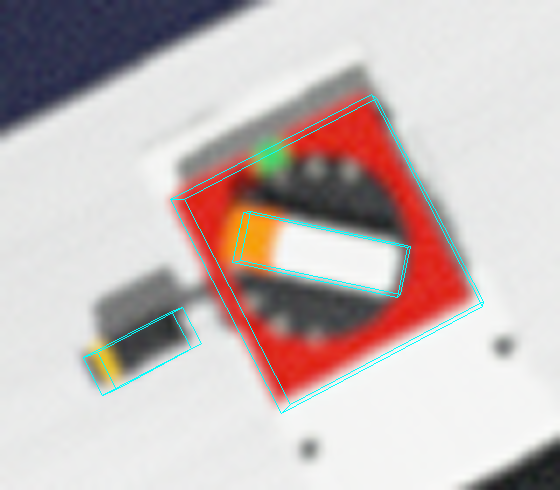

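The overlays in the top and side views fit (0.471, 0.117) at yaw 26.5 to about 1 mm. The wrist view is about 5 mm off along tool y. I'll go down only to where both fingertip hypotheses are still clear of the bar, then look again.

Emit:
play_rows([
  [[1.3,0.1,0],0,3],
  [[2.7,0.1,0],0,3],
  [[4,0.1,0],0,3],
  [[4,0.1,0],0,3],
  [[4,0.1,0],0,3],
])

```text
time: 2.47
ee_pos: [0.4703, 0.117, 0.1699]
tcp_rot: [-152.6, 89.9, -166.1]
wrist_force: [0.0, -1.0, 0.7]
opening: 0.0301
```

Run:
```python
from h import *
o=bot.get_obs(); T=toolR(o); tell([.471,.117,.17],-13.5)
im,d=bot.camera('wrist'); P=pose('wrist',o); L=model((.471,.117),26.5,-.873)
cv2.imwrite('pics/wrist5.png',im)
overlay(cv2.convertScaleAbs(im,alpha=1.6),P,L,200,100,440,380,2,'o_w5.png')
im,ds=bot.camera('side'); S=pose('side'); L+=[(p-[0,0,0],q) for p,q in []]
f=[]
for s in(1,-1):
  for x in (-.075,-.043,0):
    f.append((o['ee_pos']+T@[x,-.011,s*.015],o['ee_pos']+T@[x,.011,s*.015]))
overlay(im,S,L+f,200,130,300,270,5,'o_s5.png')
for uv in [(279,300),(279,320),(355,320),(358,310)]: print(uv,np.round(T.T@(atd(P,*uv,d[uv[1],uv[0]])-o['ee_pos'])*1000,1))
```

```text
t 2.47 tcp [0.4703 0.117  0.1699] jaw yaw -13.54 q [ 14.   -4.3  -1.7  92.6   0.  117.5] down [-1.1e-03 -3.0e-04 -1.0e+00] open 0.0301 F [ 0.  -1.   0.7] M [0.04 0.   0.05]
shift cm [-0.01  0.01  0.07] turn -0.0 or 180.0
(279, 300) [-46.6  12.5 -17.3]
(279, 320) [-63.6  12.5 -15.4]
(355, 320) [-62.5  11.8  15.6]
(358, 310) [-55.4  12.4  17.6]
```

View pics/o_w5.png

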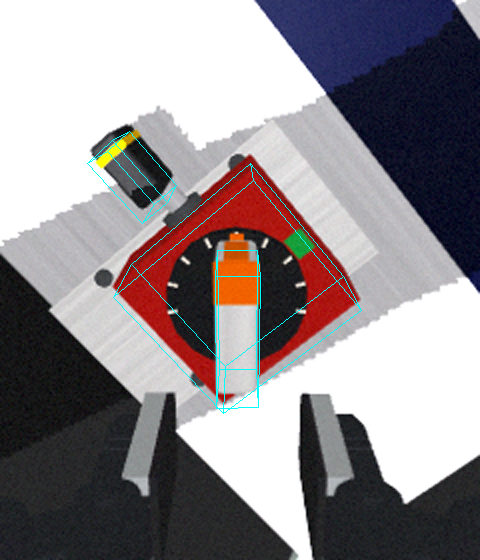

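View pics/o_s5.png

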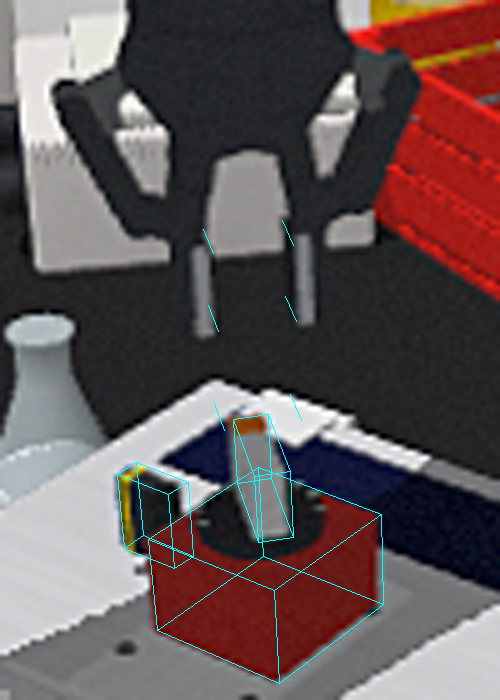

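Emit:
play_rows([
  [[1.3,0,0],0,3],
  [[2.6,0,0.05],0,3],
  [[3.9,0,0.05],0,3],
  [[5,0,0.05],0,3],
  [[5.6,0,0.05],0,3],
  [[5.6,0,0.05],0,3],
  [[5.6,0,0.05],0,3],
])

```text
time: 3.15
ee_pos: [0.4713, 0.1171, 0.1145]
tcp_rot: [30.9, 90.0, 17.3]
wrist_force: [0.0, -0.9, 0.2]
opening: 0.0297
```

Run:
```python
from h import *
o=bot.get_obs(); T=toolR(o); tell([.471,.117,.087],-13.5)
im,d=bot.camera('wrist'); P=pose('wrist',o); L=model((.471,.117),26.5,-.873)
cv2.imwrite('pics/wrist6.png',im)
overlay(cv2.convertScaleAbs(im,alpha=1.6),P,L,200,180,440,420,2,'o_w6.png')
im,ds=bot.camera('side'); S=pose('side')
f=[]
for s in(1,-1):
  for x in (-.075,-.043):
    f.append((o['ee_pos']+T@[x,-.011,s*.015],o['ee_pos']+T@[x,.011,s*.015]))
overlay(im,S,L+f,200,170,300,270,6,'o_s6.png')
```

```text
t 3.15 tcp [0.4713 0.1171 0.1145] jaw yaw -13.54 q [ 14.   -4.7  -8.2  86.5   0.  117.5] down [ 3.e-04  1.e-04 -1.e+00] open 0.0297 F [ 0.  -0.9  0.2] M [-0.   -0.03 -0.04]
shift cm [ 2.75 -0.02 -0.03] turn -0.0 or 180.0
```

View pics/o_w6.png

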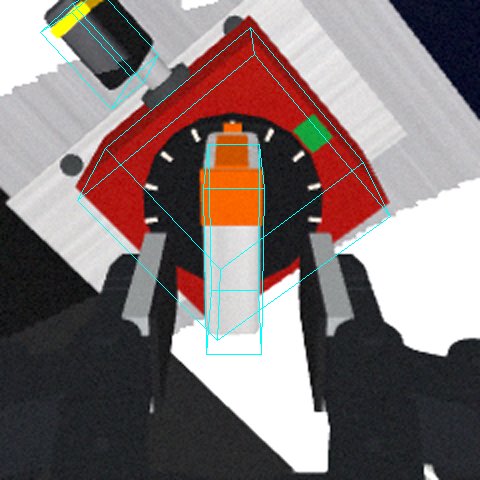

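View pics/o_s6.png

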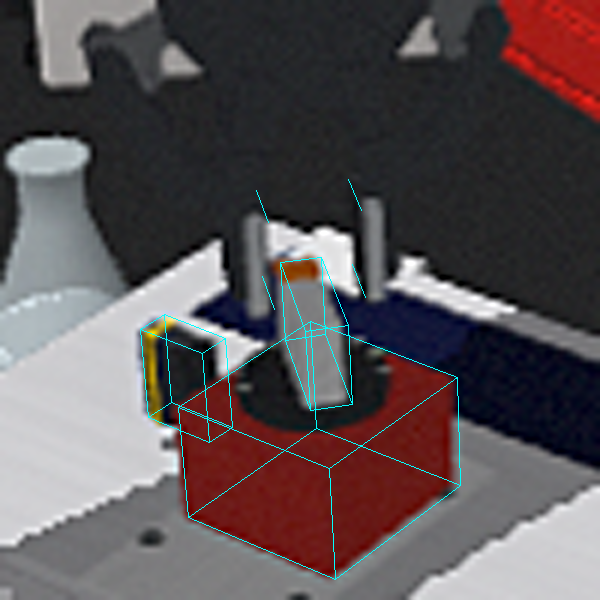

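The wrist view, which shows pads and bar in the same picture, puts the bar centre about 4.5 mm further along +y than the pad centre. The side view is consistent with that. I shift by 4 mm, then go down the rest of the way.

Emit:
play_rows([
  [[0,0.4,-0.05],0,3],
  [[0.5,0.4,-0.05],0,3],
  [[1.2,0.4,-0.05],0,3],
  [[1.9,0.4,-0.05],0,3],
  [[2.4,0.4,-0.05],0,3],
  [[2.4,0.4,-0.05],0,3],
  [[2.4,0.4,-0.05],0,3],
])

```text
time: 3.83
ee_pos: [0.4713, 0.1209, 0.0896]
tcp_rot: [-152.6, 89.9, -166.1]
wrist_force: [0.2, -0.5, 1.2]
opening: 0.0298
```

Run:
```python
from h import *
o=bot.get_obs(); T=toolR(o); tell([.471,.117,.087],-13.5)
im,d=bot.camera('wrist'); P=pose('wrist',o)
cv2.imwrite('pics/wrist7.png',im)
crop(cv2.convertScaleAbs(im,alpha=1.6),220,180,420,400,3,'w7.png',20)
im,ds=bot.camera('side'); crop(im,200,170,300,270,6,'s7.png')
for uv in [(282,300),(278,315),(318,260),(318,330),(356,305)]: print(uv,np.round(T.T@(atd(P,*uv,d[uv[1],uv[0]])-o['ee_pos'])*1000,1))
```

```text
t 3.83 tcp [0.4713 0.1209 0.0896] jaw yaw -13.54 q [ 14.4  -4.5 -10.7  83.8   0.  117.9] down [-9.e-04 -2.e-04 -1.e+00] open 0.0298 F [ 0.2 -0.5  1.2] M [ 0.03  0.03 -0.01]
shift cm [ 0.26 -0.39  0.06] turn -0.0 or 180.0
(282, 300) [-47.   12.7 -15.9]
(278, 315) [-59.1  12.1 -16.4]
(318, 260) [-31.1  26.    0.4]
(318, 330) [-64.5   8.4   0.4]
(356, 305) [-50.8  12.3  17.3]
```

View pics/w7.png

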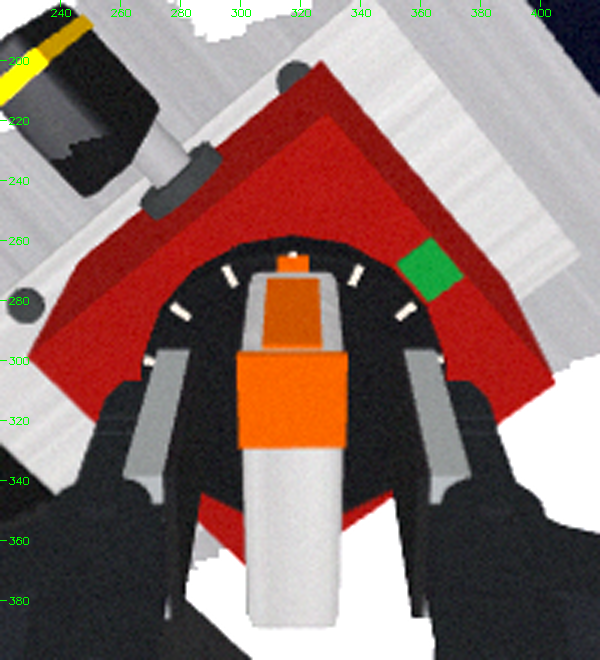

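View pics/s7.png

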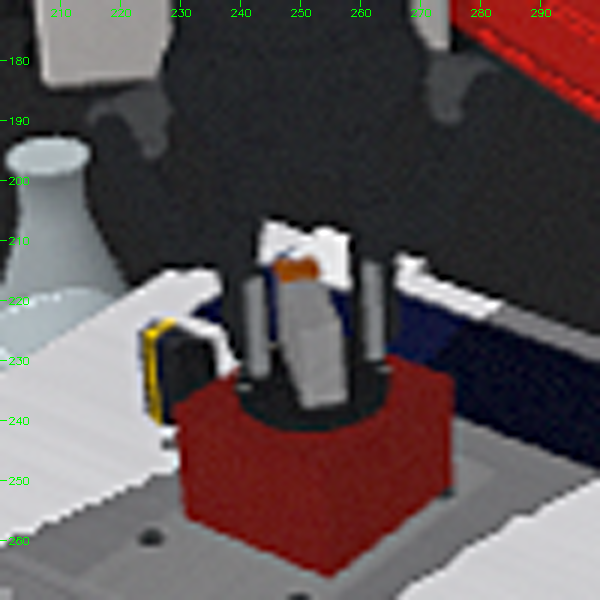

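Emit:
play_rows([
  [[0,-0.1,-0.05],0,2],
  [[0,-0.1,-0.05],0,1],
  [[0,-0.1,-0.05],0,1],
  [[0,-0.1,-0.05],0,1],
  [[0,-0.1,-0.05],0,1],
  [[0,-0.1,-0.05],0,1],
], squeeze=30)

```text
time: 4.43
ee_pos: [0.4708, 0.1202, 0.0904]
tcp_rot: [-20.5, 90.0, -34.1]
wrist_force: [-4.1, 0.2, 6.2]
opening: 0.0137
```

Run:
```python
from h import *
tell([.471,.12,.087],-63.5)
```

```text
t 4.43 tcp [0.4708 0.1202 0.0904] jaw yaw -13.53 q [ 14.3  -4.6 -10.8  83.8  -0.  117.9] down [ 0. -0. -1.] open 0.0137 F [-4.1  0.2  6.2] M [-0.14  0.86 -0.04]
shift cm [ 0.34 -0.01  0.03] turn 50.0 or -130.0
```

Emit:
play_rows([
  [[-0.1,0,-0.03],0,1],
  [[-0.1,0,-0.03],6,1],
  [[-0.1,0,-0.03],12,1],
  [[-0.1,0,-0.03],18,1],
  [[-0.1,0,-0.03],24,1],
  [[-0.1,0,-0.03],30,1],
  [[-0.1,0,-0.03],36,1],
  [[-0.1,0,-0.03],42,1],
  [[-0.1,0,-0.03],48,1],
  [[-0.1,0,-0.03],52,1],
  [[-0.1,0,-0.03],52,1],
  [[-0.1,0,-0.03],52,1],
])

```text
time: 5.43
ee_pos: [0.4706, 0.1202, 0.0906]
tcp_rot: [-89.2, 90.0, -154.6]
wrist_force: [0.6, -0.5, -4.6]
opening: 0.0132
```

Run:
```python
from h import *
tell([.471,.12,.087],-63.5)
im,d=bot.camera('wrist')
crop(cv2.convertScaleAbs(im,alpha=1.6),220,180,420,400,3,'w8.png',20)
im,ds=bot.camera('side'); crop(im,200,170,300,270,6,'s8.png')
```

```text
t 5.43 tcp [0.4706 0.1202 0.0906] jaw yaw -65.4 q [ 14.3  -4.6 -10.8  83.9  -0.  169.7] down [-5.e-04 -2.e-04 -1.e+00] open 0.0132 F [ 0.6 -0.5 -4.6] M [-0.09 -0.13 -0.06]
shift cm [0.36 0.03 0.04] turn -1.9 or 178.1
```

View pics/w8.png

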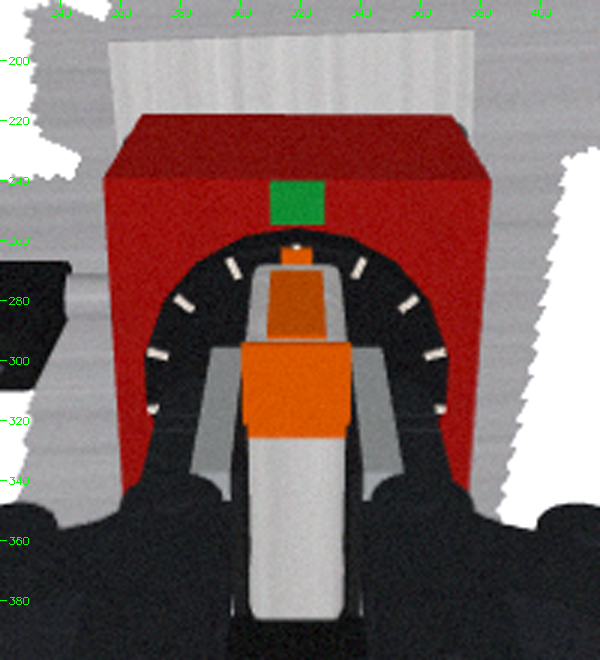

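View pics/s8.png

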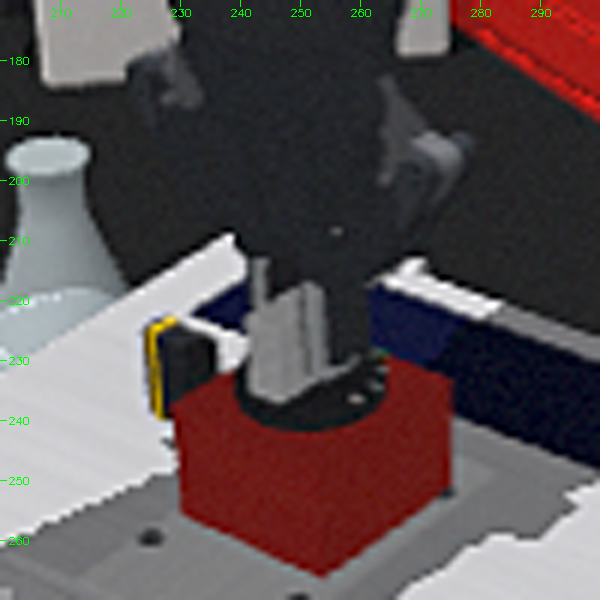

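Pointer (296,247 in crop) is aligned with the green mark. I release, rise, and move over the tab.

Emit:
play_rows([
  [[0,0,0],0,3],
  [[0,0,0],0,3],
  [[0,0,0],0,3],
  [[-0.5,0,0],0,3],
  [[-1.7,0,0],0,3],
  [[-3,0,0],0,3],
  [[-4.3,0,0],0,3],
  [[-5.2,0,0],0,3],
  [[-5.5,0,0],0,3],
  [[-5.5,0,0],0,3],
])

```text
time: 6.37
ee_pos: [0.4712, 0.1204, 0.1473]
tcp_rot: [80.6, 89.9, 15.0]
wrist_force: [0.0, -0.5, 1.0]
opening: 0.0301
```

Run:
```python
from h import *
tell([.4437,.1737,.145],26.5)
im,d=bot.camera('wrist')
crop(cv2.convertScaleAbs(im,alpha=1.6),220,180,420,400,3,'w9.png',20)
```

```text
t 6.37 tcp [0.4712 0.1204 0.1473] jaw yaw -65.53 q [ 14.3  -4.5  -4.4  90.    0.  169.9] down [ 1.8e-03  5.0e-04 -1.0e+00] open 0.0301 F [ 0.  -0.5  1. ] M [ 0.04  0.01 -0.02]
shift cm [ 0.23 -0.3  -5.99] turn -92.0 or 88.0
```

View pics/w9.png

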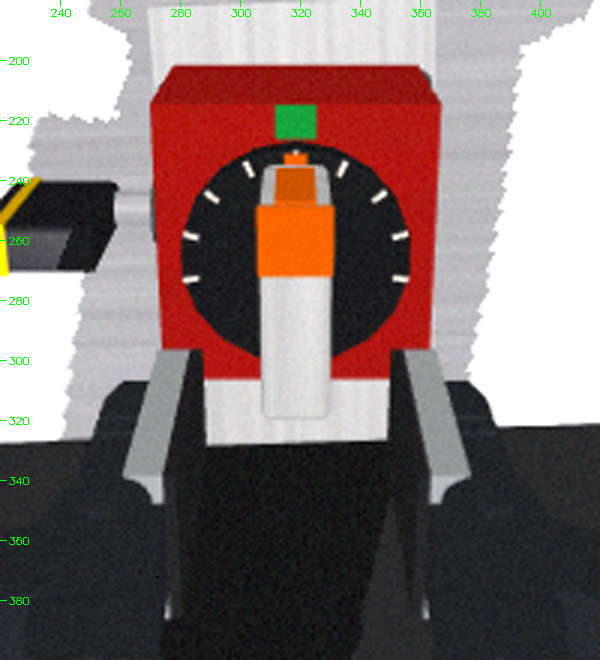

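Pointer sits at the green mark after release. Next I move over the tab.

Emit:
play_rows([
  [[0,0,-1],-7,3],
  [[0.2,-0.1,-2],-14,3],
  [[0.2,-0.2,-3],-21,3],
  [[0.2,-0.3,-4],-28,3],
  [[0.2,-0.3,-5],-35,3],
  [[0.2,-0.3,-6],-42,3],
  [[0.2,-0.3,-6],-49,3],
  [[0.2,-0.3,-6],-56,3],
  [[0.2,-0.3,-6],-63,3],
  [[0.2,-0.3,-6],-70,3],
  [[0.2,-0.3,-6],-77,3],
  [[0.2,-0.3,-6],-84,3],
])

```text
time: 7.42
ee_pos: [0.4427, 0.1735, 0.1432]
tcp_rot: [-177.4, 89.9, -158.6]
wrist_force: [-0.2, 0.1, 0.7]
opening: 0.03
```

Emit:
play_rows([
  [[0,0,0],-7,3],
  [[0,0,0],-8,3],
  [[0,0,0],-8,3],
  [[0,0,0],-8,3],
])

```text
time: 7.75
ee_pos: [0.4429, 0.1736, 0.1437]
tcp_rot: [173.6, 90.0, -160.1]
wrist_force: [0.2, 0.0, -0.0]
opening: 0.0299
```

Run:
```python
from h import *
tell([.4437,.1737,.145],26.5)
o=bot.get_obs(); T=toolR(o); P=pose('wrist',o)
im,d=bot.camera('wrist')
crop(cv2.convertScaleAbs(im,alpha=1.6),220,180,420,400,3,'w10.png',20)
im,ds=bot.camera('side'); crop(im,200,170,300,270,6,'s10.png')
```

```text
t 7.75 tcp [0.4429 0.1736 0.1437] jaw yaw 26.25 q [21.4 -5.9 -6.1 89.8  0.  85.2] down [-6.e-04 -2.e-04 -1.e+00] open 0.0299 F [ 0.2  0.  -0. ] M [-0.01  0.04  0.01]
shift cm [-0.13 -0.03  0.08] turn -0.2 or 179.8
```

View pics/w10.png

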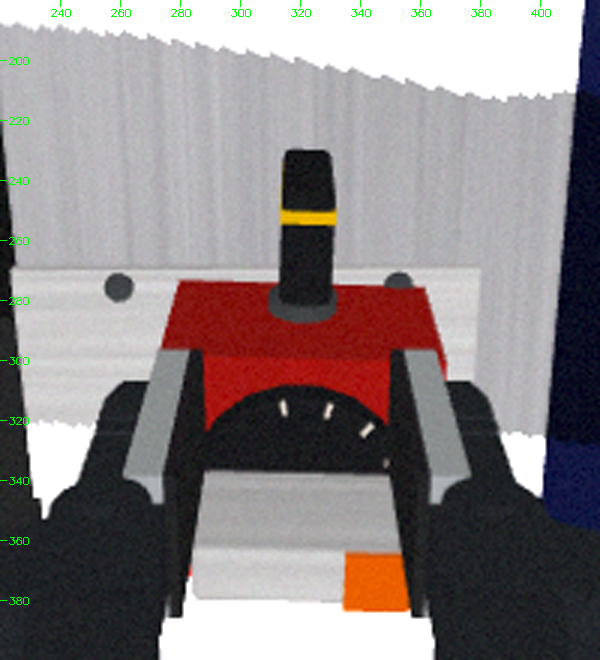

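View pics/s10.png

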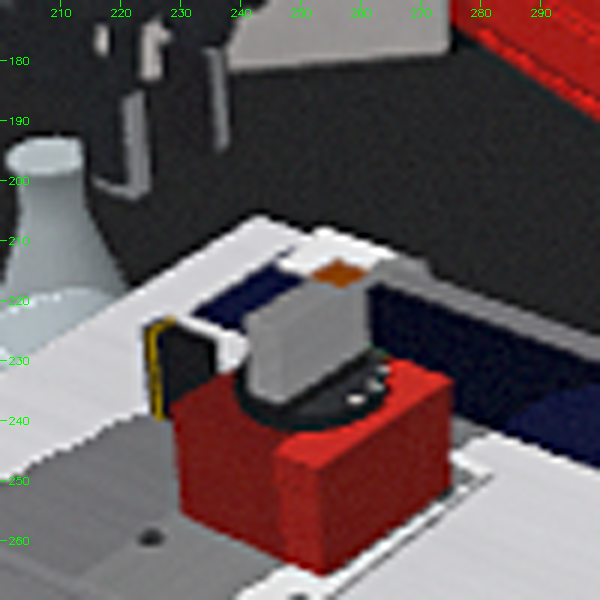

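Emit:
play_rows([
  [[0.5,0,0.2],0,3],
  [[1.8,0,0.2],0,3],
  [[3.1,0,0.2],0,3],
  [[4.4,0,0.2],0,3],
  [[5.6,0,0.2],0,3],
  [[6.3,0,0.2],0,3],
  [[6.3,0,0.2],0,3],
  [[6.3,0,0.2],0,3],
])

```text
time: 8.52
ee_pos: [0.4447, 0.1745, 0.081]
tcp_rot: [173.5, 90.0, -160.0]
wrist_force: [0.4, 0.5, -0.0]
opening: 0.0296
```

Run:
```python
from h import *
tell([.4437,.1737,.045],26.5)
im,d=bot.camera('wrist')
crop(cv2.convertScaleAbs(im,alpha=1.6),220,180,420,400,3,'w11.png',20)
im,ds=bot.camera('side'); crop(im,200,170,300,270,6,'s11.png')
```

```text
t 8.52 tcp [0.4447 0.1745 0.081 ] jaw yaw 26.45 q [ 21.4  -5.6 -12.8  82.9   0.   85. ] down [-4.e-04 -1.e-04 -1.e+00] open 0.0296 F [ 0.4  0.5 -0. ] M [-0.04  0.   -0.01]
shift cm [ 3.6  -0.03 -0.13] turn -0.1 or 179.9
```

View pics/w11.png

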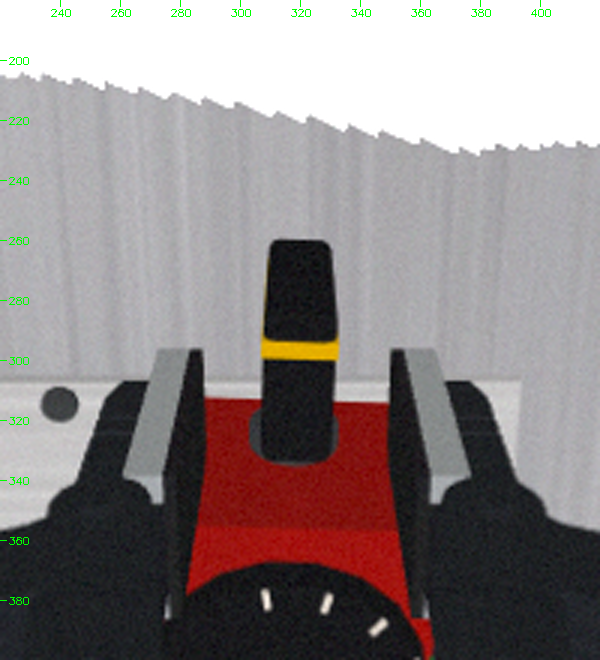

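View pics/s11.png

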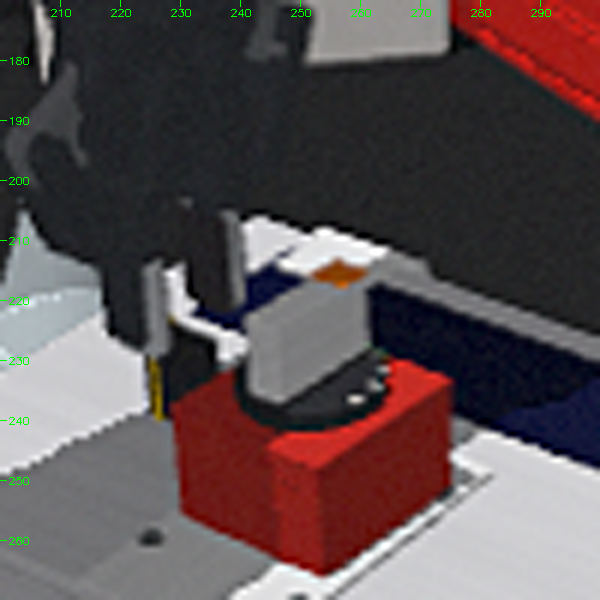

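Emit:
play_rows([
  [[0.6,0,0],0,3],
  [[1.4,0,0],0,3],
  [[2.2,0,0],0,3],
  [[3,0,0],0,3],
  [[3.4,0,0],0,3],
  [[3.4,0,0],0,2],
  [[3.4,0,0],0,0.8],
  [[3.4,0,0],0,0.8],
  [[3.4,0,0],0,0.8],
  [[3.4,0,0],0,0.8],
  [[3.4,0,0],0,0.8],
  [[3.4,0,0],0,0.8],
], squeeze=40)

```text
time: 9.62
ee_pos: [0.4447, 0.1745, 0.0469]
tcp_rot: [160.8, 90.0, -172.7]
wrist_force: [-0.3, -0.3, -5.6]
opening: 0.0112
```

Run:
```python
from h import *
tell([.4437,.1737,.045],26.5)
im,d=bot.camera('wrist')
crop(cv2.convertScaleAbs(im,alpha=1.6),220,180,420,400,3,'w12.png',20)
im,ds=bot.camera('side'); crop(im,200,170,300,270,6,'s12.png')
```

```text
t 9.62 tcp [0.4447 0.1745 0.0469] jaw yaw 26.46 q [ 21.4  -5.2 -16.2  79.1   0.   85. ] down [-4.e-04 -0.e+00 -1.e+00] open 0.0112 F [-0.3 -0.3 -5.6] M [ 0.21  0.15 -0.09]
shift cm [ 0.19 -0.03 -0.13] turn -0.0 or 180.0
```

View pics/w12.png

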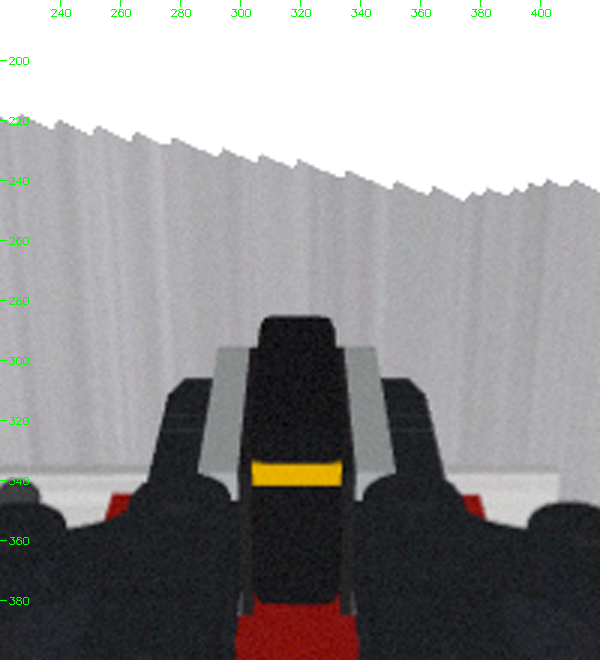

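View pics/s12.png

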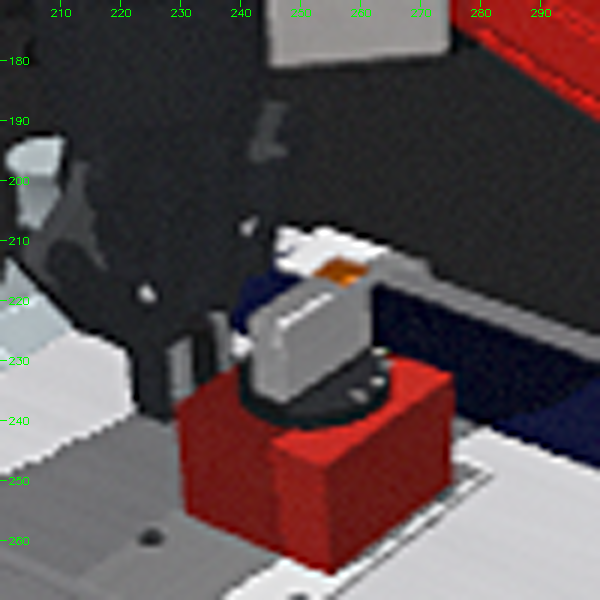

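Tab is centred in the pads. Now the pull along +y.

Emit:
play_rows([
  [[0.05,0.3,0],0,0.8],
  [[0.05,0.6,0],0,0.8],
  [[0.05,0.9,0],0,0.8],
  [[0.05,1.2,0],0,0.8],
  [[0.05,1.5,0],0,0.8],
  [[0.05,1.8,0],0,0.8],
  [[0.05,2.1,0],0,0.8],
  [[0.05,2.3,0],0,0.8],
  [[0.05,2.4,0],0,0.8],
  [[0.05,2.5,0],0,0.8],
  [[0.05,2.5,0],0,0.8],
  [[0.05,2.5,0],0,0.8],
])

```text
time: 10.72
ee_pos: [0.4338, 0.1967, 0.0466]
tcp_rot: [-85.9, 90.0, -59.5]
wrist_force: [2.3, -4.4, -1.7]
opening: 0.0113
```

Run:
```python
from h import *
tell([.4447,.1745,.045],26.5)
im,d=bot.camera('wrist')
crop(cv2.convertScaleAbs(im,alpha=1.6),220,180,420,400,3,'w13.png',20)
im,ds=bot.camera('side'); crop(im,200,170,300,270,6,'s13.png')
```

```text
t 10.72 tcp [0.4338 0.1967 0.0466] jaw yaw 26.46 q [ 24.4  -5.5 -16.4  79.   -0.   88. ] down [ 3.e-04 -5.e-04 -1.e+00] open 0.0113 F [ 2.3 -4.4 -1.7] M [-0.81 -0.27  0.02]
shift cm [ 0.16 -2.47 -0.01] turn -0.0 or 180.0
```

View pics/w13.png

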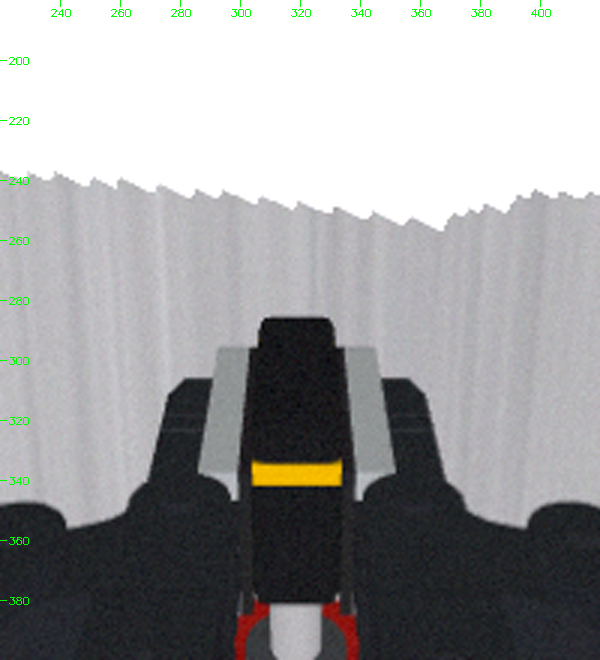

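View pics/s13.png

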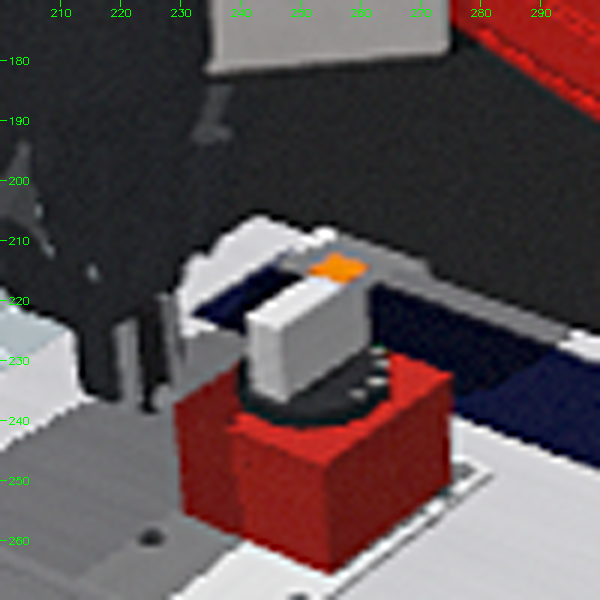

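Emit:
play_rows([
  [[0,0.1,0],0,0.8],
  [[0,0.2,0],0,0.8],
  [[0,0.2,0],0,0.8],
  [[0,0.2,0],0,0.8],
])

```text
time: 11.15
ee_pos: [0.4336, 0.1967, 0.0464]
tcp_rot: [-94.6, 89.7, -68.2]
wrist_force: [6.7, -15.1, -3.6]
opening: 0.0113
```

Run:
```python
from h import *
tell([.4447,.1745,.045],26.5)
```

```text
t 11.15 tcp [0.4336 0.1967 0.0464] jaw yaw 26.39 q [ 24.6  -5.5 -16.4  79.   -0.3  88.2] down [ 0.0017 -0.0042 -1.    ] open 0.0113 F [  6.7 -15.1  -3.6] M [-2.87 -1.22  0.26]
shift cm [ 0.15 -2.48  0.  ] turn -0.1 or 179.9
```

At the stop: force rose with no further motion. I ease off, release, and rise.

Emit:
play_rows([
  [[0,-0.15,0],0,0.8],
  [[0,-0.15,0],0,3],
  [[0,-0.15,0],0,3],
  [[0,-0.15,0],0,3],
  [[-0.6,-0.15,0],0,3],
  [[-2,-0.15,0],0,3],
  [[-4,-0.15,0],0,3],
  [[-6,-0.15,0],0,3],
  [[-8,-0.15,0],0,3],
  [[-10,-0.15,0],0,3],
  [[-10,-0.15,0],0,3],
  [[-10,-0.15,0],0,3],
])

```text
time: 12.15
ee_pos: [0.4341, 0.1979, 0.148]
tcp_rot: [3.3, 89.9, 29.8]
wrist_force: [-0.6, 0.4, -0.1]
opening: 0.0301
```

Run:
```python
from h import *
tell([.470,.121,.147],-64)
```

```text
t 12.15 tcp [0.4341 0.1979 0.148 ] jaw yaw 26.48 q [24.5 -5.8 -5.6 90.1  0.  88. ] down [ 0.0023  0.0013 -1.    ] open 0.0301 F [-0.6  0.4 -0.1] M [-0.    0.01  0.01]
shift cm [ 0.1  -8.49 -0.21] turn 90.5 or -89.5
```

Emit:
play_rows([
  [[0,-1.2,0],7,3],
  [[0,-2.5,0],14,3],
  [[0,-4,-0.1],21,3],
  [[0,-5.5,-0.2],28,3],
  [[0,-7,-0.2],35,3],
  [[0,-8,-0.2],42,3],
  [[0,-8.5,-0.2],49,3],
  [[0,-8.5,-0.2],56,3],
  [[0,-8.5,-0.2],63,3],
  [[0,-8.5,-0.2],70,3],
  [[0,-8.5,-0.2],77,3],
  [[0,-8.5,-0.2],84,3],
])

```text
time: 13.15
ee_pos: [0.4691, 0.1204, 0.1455]
tcp_rot: [-114.4, 89.9, -172.3]
wrist_force: [-0.6, 0.5, -0.2]
opening: 0.0298
```

Emit:
play_rows([
  [[0,0,0],6,3],
  [[0,0,0],6,3],
  [[0,0,0],6,3],
  [[0,0,0],6,3],
])

```text
time: 13.48
ee_pos: [0.4693, 0.1204, 0.1461]
tcp_rot: [-108.6, 90.0, -171.9]
wrist_force: [0.0, 0.4, -0.2]
opening: 0.0298
```

Run:
```python
from h import *
tell([.470,.121,.147],-64)
im,d=bot.camera('wrist')
cv2.imwrite('pics/wrist14.png',im)
crop(cv2.convertScaleAbs(im,alpha=1.6),200,180,420,400,3,'w14.png',20)
im,ds=bot.camera('side'); crop(im,200,170,300,270,6,'s14.png')
```

```text
t 13.48 tcp [0.4693 0.1204 0.1461] jaw yaw -63.33 q [ 14.4  -4.6  -4.7  90.    0.  167.7] down [-7.e-04 -1.e-04 -1.e+00] open 0.0298 F [ 0.   0.4 -0.2] M [-0.03 -0.04 -0.04]
shift cm [-0.09  0.09 -0.02] turn 0.7 or -179.3
```

View pics/w14.png

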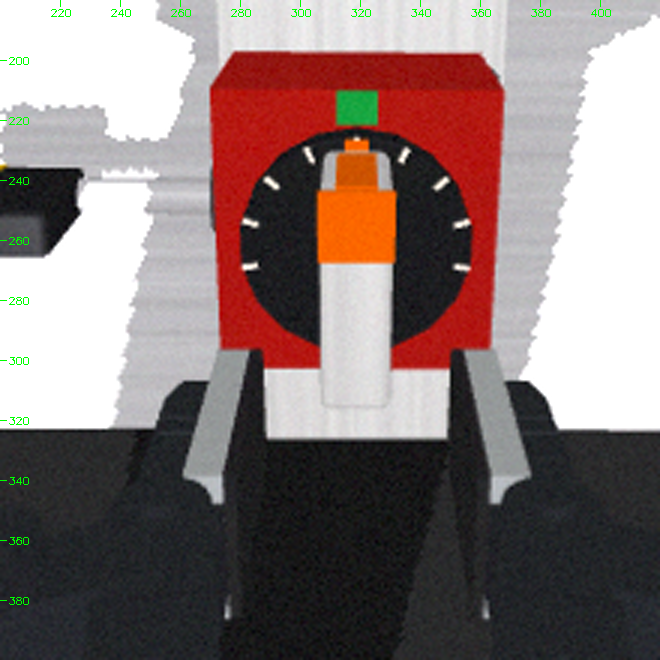

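View pics/s14.png

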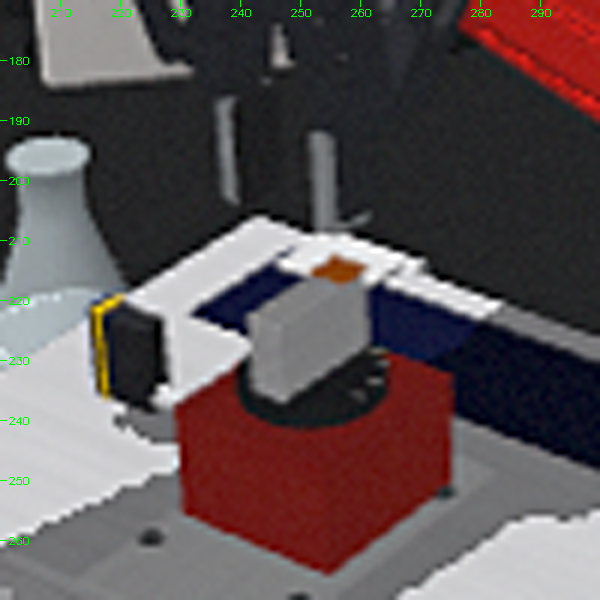

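Bar is out (tab at (215,225) in the side view, clear of the lock), and the grip bar is centred between the fingers. I descend and grip.

Emit:
play_rows([
  [[0.5,0.1,0],0,3],
  [[1.8,0.1,0],0,3],
  [[3.1,0.1,0],0,3],
  [[4.4,0.1,0],0,3],
  [[5.3,0.1,0],0,3],
  [[5.4,0.1,0],0,3],
  [[5.4,0.1,0],0,1],
  [[5.4,0.1,0],0,1],
  [[5.4,0.1,0],0,1],
  [[5.4,0.1,0],0,1],
  [[5.4,0.1,0],0,1],
  [[5.4,0.1,0],0,1],
], squeeze=60)

```text
time: 14.58
ee_pos: [0.4705, 0.1209, 0.0929]
tcp_rot: [93.8, 90.0, 30.3]
wrist_force: [-1.5, -0.1, -1.4]
opening: 0.0129
```

Run:
```python
from h import *
tell([.470,.121,.23],-64)
im,d=bot.camera('wrist')
crop(cv2.convertScaleAbs(im,alpha=1.6),200,180,420,400,3,'w15.png',20)
```

```text
t 14.58 tcp [0.4705 0.1209 0.0929] jaw yaw -63.53 q [ 14.4  -4.7 -10.5  84.1   0.  167.9] down [ 2.e-04  1.e-04 -1.e+00] open 0.0129 F [-1.5 -0.1 -1.4] M [0.06 0.25 0.  ]
shift cm [-13.71  -0.04  -0.03] turn 0.5 or -179.5
```

View pics/w15.png

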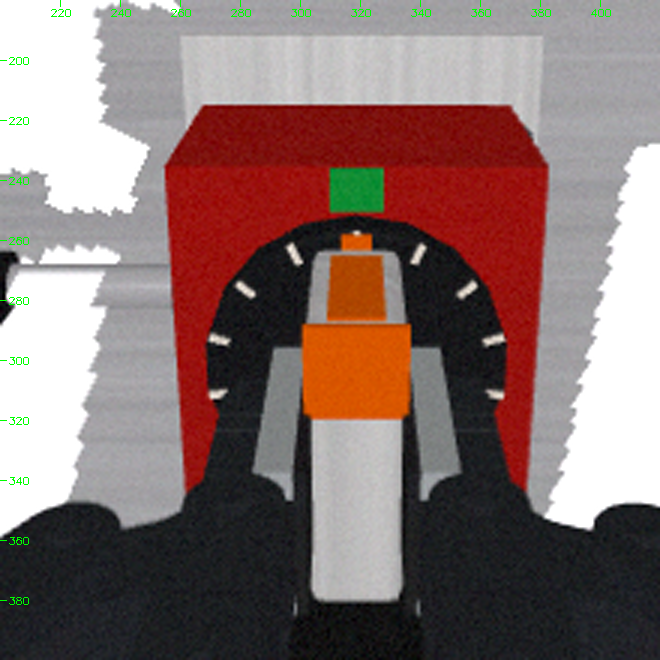

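Gripped. I lift slowly first, 4 cm straight up.

Emit:
play_rows([
  [[-0.3,0,0],0,1],
  [[-0.7,0,0],0,1],
  [[-1.1,0,0],0,1],
  [[-1.5,0,0],0,1],
  [[-1.9,0,0],0,1],
  [[-2.3,0,0],0,1],
  [[-2.7,0,0],0,1],
  [[-3.1,0,0],0,1],
  [[-3.5,0,0],0,1],
  [[-4,0,0],0,1],
  [[-4,0,0],0,1],
])

```text
time: 15.55
ee_pos: [0.4709, 0.121, 0.1338]
tcp_rot: [77.7, 89.9, 14.2]
wrist_force: [0.3, 0.2, -5.5]
opening: 0.0128
```

Run:
```python
from h import *
tell([.470,.121,.235],-64)
im,ds=bot.camera('side'); crop(im,180,140,300,270,5,'s16.png')
```

```text
t 15.55 tcp [0.4709 0.121  0.1338] jaw yaw -63.53 q [ 14.4  -4.6  -6.   88.5  -0.  167.9] down [ 1.3e-03  3.0e-04 -1.0e+00] open 0.0128 F [ 0.3  0.2 -5.5] M [-0.02 -0.04 -0.01]
shift cm [-10.12  -0.06  -0.04] turn 0.5 or -179.5
```

View pics/s16.png

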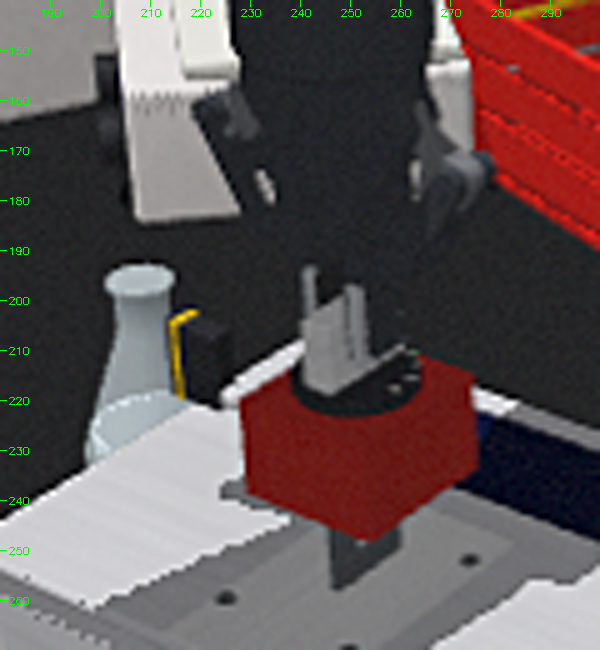

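Lock lifts cleanly, with the staple visible beneath it. Another 10 cm up.

Emit:
play_rows([
  [[-0.8,0,0],0,1],
  [[-1.8,0,0],0,1],
  [[-2.8,0,0],0,1],
  [[-3.8,0,0],0,1],
  [[-4.8,0,0],0,1],
  [[-5.8,0,0],0,1],
  [[-6.8,0,0],0,1],
  [[-7.8,0,0],0,1],
  [[-8.8,0,0],0,1],
  [[-9.5,0,0],0,1],
  [[-10,0,0],0,1],
  [[-10,0,0],0,1],
])

```text
time: 16.6
ee_pos: [0.4708, 0.1209, 0.2337]
tcp_rot: [77.8, 89.9, 14.2]
wrist_force: [0.1, 0.3, -6.3]
opening: 0.0128
```

Emit:
play_rows([
  [[0,0,0],0,1],
  [[0,0,0],0,1],
  [[0,0,0],0,1],
  [[0,0,0],0,1],
  [[0,0,0],0,1],
  [[0,0,0],0,1],
])

```text
time: 17.1
ee_pos: [0.4704, 0.1208, 0.2324]
tcp_rot: [-100.8, 90.0, -164.3]
wrist_force: [-0.8, 0.6, -6.4]
opening: 0.0126
```

Run:
```python
from h import *
tell([.470,.121,.235],-64)
o=bot.get_obs()
im,ds=bot.camera('side'); cv2.imwrite('pics/side17.png',im)
P=pose('side')
# lock top .117+dz: estimate from grip: dz = z-.0929
dz=o['ee_pos'][2]-.0929; L=[(p+[0,0,dz],q+[0,0,dz]) for p,q in model((.471,.117),26.5,0)]
print('dz',dz)
overlay(im,P,L,180,100,300,260,5,'s17.png')
for uv in [(255,205),(245,200),(260,210)]: print(uv,atd(P,*uv,ds[uv[1],uv[0]]))
```

```text
t 17.1 tcp [0.4704 0.1208 0.2324] jaw yaw -63.53 q [ 14.4  -2.7   6.8  99.5  -0.  167.9] down [-3.e-04 -1.e-04 -1.e+00] open 0.0126 F [-0.8  0.6 -6.4] M [-0.05  0.01  0.02]
shift cm [-0.26 -0.03 -0.03] turn 0.5 or -179.5
dz 0.13950520785249454
(255, 205) [ 0.6117317   0.43001875 -0.0015231 ]
(245, 200) [0.44904324 0.09124413 0.21358806]
(260, 210) [0.55999587 0.27912798 0.07077793]
```

View pics/s17.png

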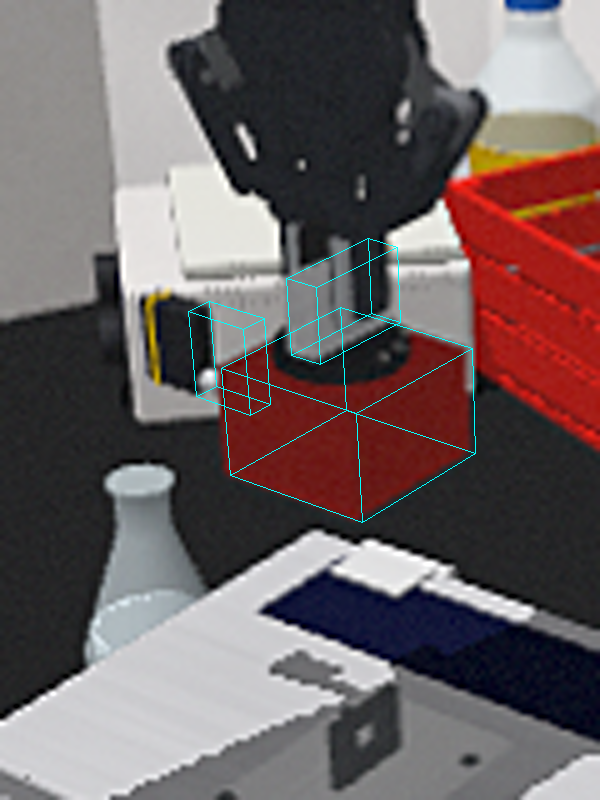

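View pics/side17.png

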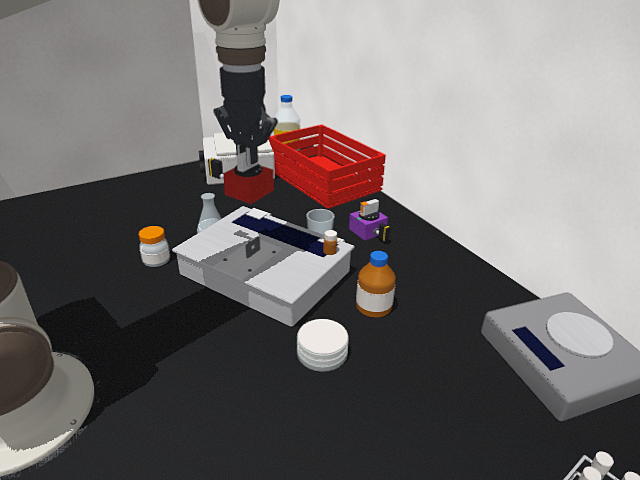

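The overlay with a 139.5 mm rise fits the lock, the bar is out and nothing else has moved. I check that it is still and hand in.

Run:
```python
from h import *
o=bot.get_obs(); print(np.round(o['qd'],2),o['opening'],np.round(o['wrist_force'],1))
print(bot.job_done())
```

```text
[ 0.06  0.04  0.09  0.06 -0.08  0.06] 0.012676941148403112 [ 0.7 -0.6 -6.5]
the job is handed in; nothing more can be done
None
```

I turned the red lock's dial about 50° clockwise until the pointer sat at the green mark. I then pulled the black side bar out to its stop while the lock was still on the hasp. Finally I lifted the lock straight up by its dial bar and handed the job in at about 17 s of the 58 s allowed.

**Last checks:**
- **Height:** the lock rose about 139 mm, so its centre is about 0.234 m above the bench. The model overlay in the side view fits.
- **Attitude and grip:** dial upward, opening 12.7 mm, grip set to 60 N, about 6.4 N of weight on the wrist, and the arm at rest.
- **Bar:** it moved about 24 mm. Pulling further only raised the force to about 16 N without moving it, and the side view shows it out after the lift.
- **Surroundings:** the staple stands free below, and the bystanders and the purple look-alike look unmoved in the side view.

**Disagreements:**
- **Fingertips:** both cameras showed them about 43 mm behind the reported tool point, not at it. I went by the pictures.
- **Lock position:** the wrist view put the lock about 5 mm away from the top and side estimate. I centred the grasp on the wrist view, where pads and dial bar appear together, and the grasps came out centred.

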